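# Feed a lock case between the guide posts into the reader dock

### The arm

A 6-joint arm with a two-finger parallel gripper is mounted at the origin on the work surface. World frame = base frame: x ahead of the robot, y to its left, z up, the work surface at z = 0. Lengths are in m, angles in degrees, forces in N, time in s.
With the tool pointing down it reaches from about 0.35 to 0.875 m from the base axis. Payload 4.2 kg.
Tool frame: the origin (TCP) lies between the finger pads; the fingertips stand 17 mm ahead of it and the grasp point (between the pads) lies 2 mm behind it; z points along the fingers, y is the direction in which the jaws open and shut (so a half turn about z gives the same grasp; the last joint's range is limited). The gripper opens to 87 mm and grips with 3 to 60 N. Pads are 19 mm wide; open, the fingers measure 117 mm over their backs; the gripper's body (75 mm by 190 mm) begins 51 mm behind the grasp point.
Start: joints at [78.931, 22.042, 0.453, 0, -68.411, -14.817], TCP at [0.273, 0.562, 0.215] pointing down, gripper open.
Joint ranges: [-179.83, 179.83], [-69.29, 118.12], [-61.27, 80.66], [-181.25, 117.63], [-171.15, -9.14], [-177.46, 177.46]. Speed limits (degrees/s): [159.86, 159.86, 180, 180, 180, 180].

### API

Orientations are given as a 3x3 rotation matrix whose columns are the frame's x, y, z axes.
In Python, from station import r gives the robot as it stands.
- The arm moves only by the shell command python3 -m creep 'ROWS'. ROWS is JSON, a list of rows, each a list of 7 numbers: the opening, from 0 (shut) to 1 (fully open), then the shift along the tool's x, y, z scaled (see below), then the turn, a rotation vector about the tool's x, y, z scaled (see below). A call has 1 to 5 rows; each row is the pose to reach, as a shift and turn from the pose measured when the call began, along the tool's axes at that moment, turning the shorter way round; what a row does not reach only later rows make up. The controller multiplies each number of a shift by 300 mm and each number of a turn by 180 degrees. A row lasts 1/12 s, in which the tool goes at most 41.7 mm and 7.16 degrees, less where a joint would pass 70% of its speed; a pose out of reach is approached as far as the arm can. A call with a number of a shift or a turn outside -1 to 1 is refused whole. A call with a gripper value outside its range is refused whole. The fingers move at their own pace and stop on an object; the grip force is fixed at half the most. Time passes only in rows, so rows that repeat a pose let the fingers close. It gives the time, the measured TCP pose, the force and the opening at its end, in the units of the state.
- r.sense(): the state, without advancing time (a new reading comes with each control period).
- r.capture(name): name is "side" or "top" or "wrist"; returns the picture (420x560x3 uint8, blue, green, red); there is no depth.
- r.camera_model(name): a dict with "mtx" (3x3 intrinsics, pixels), "dist" ([k1, k2, p1, p2, k3] as OpenCV has them; the pictures are not rectified), "R" (3x3) and "t" (3): a world point X has camera coordinates R X + t; the wrist camera has in their place "mount" (4x4, takes a point from camera to tool coordinates, whose origin is the TCP and whose axes are the flange's). Camera axes: x right, y down, z forward; pixel columns grow to the right and rows downward; lengths in m; the calibration is good to about 2 mm. A picture is of the moment at which its call begins: read the wrist's pose just before it. camera_model takes no time and is no camera call.
- r.finish_job(): hands the job in, once; it reports no verdict.
Trained networks look in the newest picture that a camera, given by its name, has taken for a name from the list of things; names that differ only in an ending like _2 or _b are one class to them, and where a whole thing is asked for, a point or a joint stands for the part that bears it (a point fixed in the world has none). Each returns a list of dicts, best first, with "score" (0 to 1); they miss things now and then, are a little off and sometimes report something else, mostly with a low value. They report only what shows in the picture. A call takes as long as a camera call.
- r.recognise(camera, target): "rect" ([left, top, right, bottom] as shares, 0 to 1, of the picture: columns of its width, rows of its height, round what is visible of it).
- r.outline_of(camera, target): "pixels" (420x560 bool, what is visible of it) and "rect" ([left, top, right, bottom] as shares, 0 to 1, of the picture: columns of its width, rows of its height, round what is visible of it).
The state is a dict: "time_s": time; "joints": joint angles; "joint_velocities": joint speeds; "effort": joint torques, N m; "tcp_pos": TCP position; "ee_rot": TCP orientation; "wrist_force": force on the tool from outside, world axes, zero at the start; "moment": the same for the moment, N m; "gripper_width": opening from 0.0 (shut) to 1.0 (fully open).
Only numpy, scipy, OpenCV 4.12 (cv2) and the standard library are available. Lean on these libraries where they do the work, as an engineer would, in place of code of your own. Each camera call takes 0.05 s, during which the arm holds its last target.

### The job

Push the blue lock case across the counter with the fingertips, through the narrow gap between the two steel guide posts, until it is fully home: flat and square against the dock's end stop. It must stay flat on the counter the whole way, never lifted or tipped, and the key blanks, caliper, cam and brush are left where they are. Finish clear of everything.

Things in the scene. Friction and masses are not known exactly. Their poses are not given: they have to be found in the camera images.
- lock_case: blue flat lock case, a plain loose box, brass plate on one end: 100 mm long (its x; brass at +x), 74 wide (its y), 24 high, about 0.4 kg, slides with a few N. Origin: centre of its underside, z up. Starts to the left of the dock as the robot sees it, brass end roughly towards the posts, askew and off the dock's line. No room in the gap for fingers beside it.
- dock: dock fixed to the counter: grey pad (looks only, no step), two round steel posts (22 mm diameter, 34 high, yellow bands), dark end stop. Origin on the counter midway between the posts; x points from posts to stop (the way to push, roughly to the robot's right), y along the line of the posts, z up. Posts at x 0, y +50.5 and -50.5: clear gap 79 mm. Place and heading vary.
- stop_face (a point): middle of the end stop's face towards the posts, 135 mm along the dock's x, 15 above the counter; stop 110 wide, 30 high. With the case home its centre is 85 along the dock's x and its rear face 35 past the posts' centre line. No side walls between posts and stop, only two yellow lines
- blank_a: brass key blank, 52 mm long, 3 thick, lying beyond the dock's end stop; leave alone. Origin at its underside
- blank_b: second brass key blank, the same; leave alone
- caliper: stainless caliper lying flat, 220 mm long (its x), 10 high, beyond the work; leave alone. Origin at the middle of its beam's underside
- cam: silver cylinder cam standing upright, 40 mm in diameter, 64 high, beside the dock on the side away from the robot; leave alone. Origin at the centre of its foot
- brush: small orange cleaning brush lying, 150 mm long (its x), beside the dock on the robot's side; leave alone. Origin at its underside
- gap_mid (a point): middle of the gap between the two posts, 17 mm above the counter, directly over the dock's origin

How it is judged (in metres and radians):
On the way:
1. the lock case is in the gap, between the two posts (x of lock_case in the frame of dock between -0.035 and 0.035 m and y of lock_case in the frame of dock between -0.015 and 0.015 m), for 0.1 s.
At the end, for the whole second after the job is handed in: the lock case has passed between the posts and lies at rest, flat on the counter, within 6 mm of the end stop, within 20 mm of the dock's centre line and within about 7 degrees of square (x of lock_case in the frame of dock between 0.079 and 0.091 m and y of lock_case in the frame of dock between -0.02 and 0.02 m and angle between the x axis of lock_case and the x axis of dock, either way round below 0.12 rad and height (world z) of lock_case below 0.004 m and angle between lock_case's own z axis and vertical below 0.05 rad and linear speed of lock_case below 0.01 m/s); the robot touches nothing.
It fails at once if the lock case is lifted or tipped (height (world z) of lock_case above 0.01 m or angle between lock_case's own z axis and vertical above 0.15 rad).
It fails at once if a key blank, the caliper, the cam or the brush is moved more than 20 mm (distance of any of blank_a, blank_b, caliper, cam, brush from where it was at the start of the episode above 0.02 m).
It also fails if it takes over 72 s, if anything falls off the work surface, if the arm or the gripper's body presses on something with over 40 N, if the wrist force passes 120 N, or if a joint passes its speed limit or range.

## Working session

There is one attempt and no reset: what is moved stays moved. The work goes in short steps, Python scripts to look and compute and a shell command to move; the robot and the scene stay as the last step left them, time stands still between calls to the robot, and variables do not carry over. Pictures are saved under pics/ and viewed, and the job is handed in when it is done.

```bash
ls; mkdir -p pics
python3 - <<'E'
from station import r
import cv2
s=r.sense();print({k:(v if k!='effort' else 0) for k,v in s.items()})
for n in("top","side"):
    cv2.imwrite(f"pics/{n}0.png",r.capture(n)); m=r.camera_model(n); print(n,m)
E
```

```text
pics
{'time_s': 0.0, 'joints': array([ 7.89312607e+01,  2.20912586e+01,  3.79402758e-01, -2.96978534e-02,
       -6.84103390e+01, -1.48181299e+01]), 'joint_velocities': array([ 0.04574897,  0.07271363, -0.09433502, -0.02957195, -0.01078478,
        0.02998916]), 'effort': 0, 'tcp_pos': array([0.27256674, 0.56174577, 0.21404997]), 'ee_rot': array([[ 8.99574386e-01, -4.36766693e-01, -8.82436323e-04],
       [-4.36767578e-01, -8.99572166e-01, -2.00045144e-03],
       [ 7.99154062e-05,  2.18497445e-03, -9.99997610e-01]]), 'wrist_force': array([ 0.28407656, -0.02429923, -0.54993183]), 'moment': array([0.04092908, 0.01523953, 0.00982367]), 'gripper_width': 1.0022004368646447}
top {'mtx': array([[431.88466748,   0.        , 276.37225946],
       [  0.        , 431.88466748, 212.27828063],
       [  0.        ,   0.        ,   1.        ]]), 'dist': array([-0.03471297,  0.        ,  0.        ,  0.        ,  0.        ]), 'R': array([[ 0.00457275, -0.99981714,  0.01856817],
       [-0.99075386, -0.00704753, -0.13548846],
       [ 0.13559455, -0.01777693, -0.99060492]]), 't': array([-0.06256832,  0.54663615,  0.92314404])}
side {'mtx': array([[481.86745493,   0.        , 282.99830229],
       [  0.        , 481.86745493, 213.74360529],
       [  0.        ,   0.        ,   1.        ]]), 'dist': array([-0.05546667,  0.        ,  0.        ,  0.        ,  0.        ]), 'R': array([[ 0.92961339, -0.36819424, -0.01587287],
       [-0.24533845, -0.58613987, -0.77217167],
       [ 0.27500544,  0.72171535, -0.63521568]]), 't': array([-0.53450376,  0.13918772,  0.78311046])}
```

View pics/top0.png

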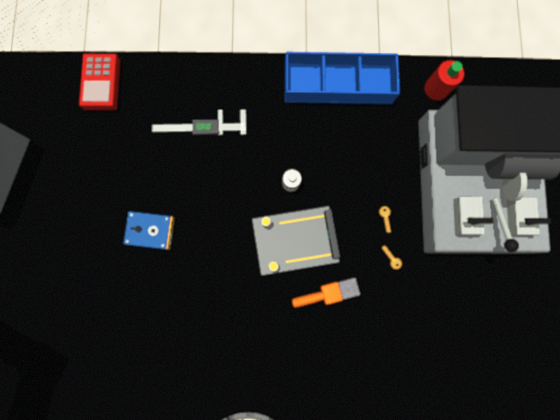

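View pics/side0.png

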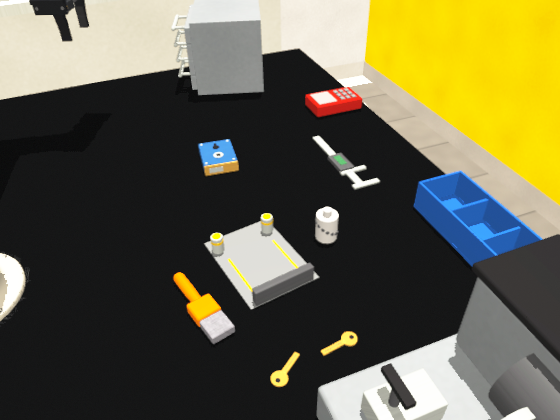

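```bash
cat > h.py <<'E'
import numpy as np, cv2
from scipy.optimize import minimize
from station import r
M={n:r.camera_model(n) for n in("top","side")}
def proj(n,P):
    m=M[n]; return cv2.projectPoints(np.asarray(P,float).reshape(-1,1,3),cv2.Rodrigues(m["R"])[0],m["t"],m["mtx"],m["dist"])[0].reshape(-1,2)
def unproj(n,uv,z):
    m=M[n]; q=cv2.undistortPoints(np.asarray(uv,float).reshape(-1,1,2),m["mtx"],m["dist"]).reshape(-1,2)
    d=np.c_[q,np.ones(len(q))]@m["R"]; c=-m["R"].T@m["t"]; return c+d*((z-c[2])/d[:,2])[:,None]
def box(p,L=.1,W=.074,H=.024):
    x,y,a=p; c,s=np.cos(a),np.sin(a)
    return np.array([[x+c*u-s*v,y+s*u+c*v,z] for z in(0,H) for u in(-L/2,L/2) for v in(-W/2,W/2)])
S=4
def sil(n,P):
    im=np.zeros((420*S,560*S),np.uint8); uv=((proj(n,P)+.5)*S-.5)
    cv2.fillConvexPoly(im,cv2.convexHull(np.round(uv*16).astype(np.int32)),255,shift=4); return cv2.resize(im,(560,420),interpolation=cv2.INTER_AREA)/255.
def fit(masks,p0):
    f=lambda q:sum(np.abs(sil(n,box([q[0]/100,q[1]/100,q[2]/10]))-m).sum() for n,m in masks.items())
    b=minimize(f,np.array(p0)*[100,100,10],method="Nelder-Mead",options=dict(initial_simplex=np.array(p0)*[100,100,10]+np.array([[0,0,0],[1,0,0],[0,1,0],[0,0,1.]]),xatol=1e-3,fatol=.1))
    return b.x/[100,100,10],b.fun
E
python3 - <<'E'
from h import *
ims={n:r.capture(n) for n in M}
masks={}
for n in M:
    o=r.outline_of(n,"lock_case"); d=r.outline_of(n,"dock")
    print(n,[(q["score"],np.round(q["rect"],3),q["pixels"].sum()) for q in o+d])
    masks[n]=o[0]["pixels"].astype(float)
    im=ims[n]
    cr=dict(top=(190,290,110,350),side=(130,310,190,330))[n]
    cv2.imwrite(f"pics/{n}z.png",cv2.resize(im[cr[0]:cr[1],cr[2]:cr[3]],None,fx=3.3,fy=3.3,interpolation=cv2.INTER_CUBIC))
    hs=cv2.cvtColor(im,cv2.COLOR_BGR2HSV); y=cv2.inRange(hs,(22,110,120),(35,255,255))
    k,l,st,ce=cv2.connectedComponentsWithStats(y)
    for i in range(1,k):
        if st[i,4]>8 and st[i,4]<2000: print("yel",st[i],np.round(ce[i],1))
p0=unproj("top",[[149,231]],.012)[0]
for ms in({"top":masks["top"]},{"side":masks["side"]},masks):
    print(list(ms),fit(ms,[p0[0],p0[1],-1.65]))
E
```

```text
top [(0.79, array([0.222, 0.505, 0.308, 0.592]), np.int64(1534)), (0.77, array([0.453, 0.498, 0.607, 0.663]), np.int64(4368))]
yel [280 215  45   9  93] [301.4 219.1]
yel [263 218   7   7  37] [265.9 220.9]
yel [286 254  46   9  97] [307.9 257.8]
yel [270 263   7   7  39] [273.  265.9]
side [(0.77, array([0.368, 0.508, 0.568, 0.73 ]), np.int64(5532))]Traceback (most recent call last):
  File "<stdin>", line 7, in <module>
IndexError: list index out of range
```

View pics/topz.png

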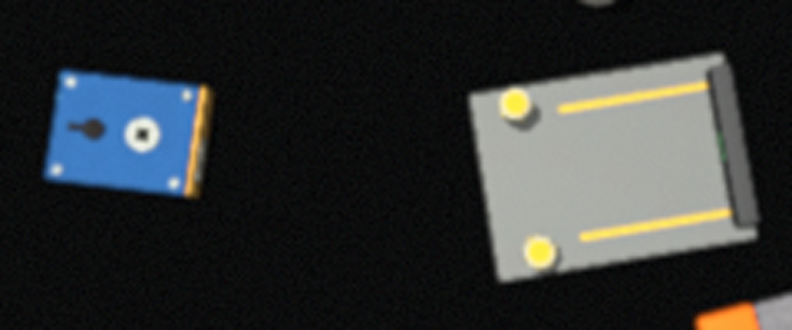

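```bash
cat >> h.py <<'E'
def cmask(im,c,rad):
    hs=cv2.cvtColor(im,cv2.COLOR_BGR2HSV); g=im.max(2).astype(float)
    m=((g>60)).astype(np.uint8); w=np.zeros_like(m); cv2.circle(w,(int(c[0]),int(c[1])),rad,1,-1); m&=w
    m=cv2.morphologyEx(m,cv2.MORPH_CLOSE,np.ones((5,5),np.uint8))
    k,l,st,ce=cv2.connectedComponentsWithStats(m); return (l==1+st[1:,4].argmax()).astype(float)
def dock():
    P={}
    for n in M:
        hs=cv2.cvtColor(r.capture(n),cv2.COLOR_BGR2HSV); y=cv2.inRange(hs,(22,110,120),(35,255,255)); P[n]=y
    return P
E
python3 - <<'E'
from h import *
ims={n:r.capture(n) for n in M}
masks={"top":cmask(ims["top"],(149,231),32),"side":cmask(ims["side"],(218,157),28)}
for n in M: print(n,masks[n].sum())
p0=unproj("top",[[149,231]],.012)[0]
for ms in({"top":masks["top"]},{"side":masks["side"]},masks):
    print(list(ms),fit(ms,[p0[0],p0[1],-1.65]))
A=unproj("top",[[265.9,220.9],[273,265.9]],.034); print(A,np.linalg.norm(A[0]-A[1]))
for n,cr in dict(top=(190,290,110,350),side=(130,310,190,330)).items():
    cv2.imwrite(f"pics/{n}z2.png",cv2.resize(ims[n][cr[0]:cr[1],cr[2]:cr[3]],None,fx=3.3,fy=3.3,interpolation=cv2.INTER_CUBIC))
# predicted dock
x=(A[0]-A[1])[:2]; x/=np.linalg.norm(x); ex=np.array([x[1],-x[0]]); o=A.mean(0)[:2]
print("dock",o,ex,np.degrees(np.arctan2(ex[1],ex[0])))
D=lambda a,b,z:[*(o+a*ex+b*x),z]
pts=[D(.135,.055,.03),D(.135,-.055,.03),D(.135,.055,0),D(.135,-.055,0),D(0,.0505,.034),D(0,-.0505,.034)]
for n in M: print(n,np.round(proj(n,pts),1).tolist())
E
```

```text
top 1643.0
side 1180.0
['top'] (array([ 0.50756296,  0.22995039, -1.67434501]), np.float64(68.97647058823529))
['side'] (array([ 0.50788729,  0.22908013, -1.66799943]), np.float64(37.964705882352945))
['top', 'side'] (array([ 0.50765055,  0.2297805 , -1.6731163 ]), np.float64(112.50588235294117))
[[ 0.52796737 -0.03620952  0.034     ]
 [ 0.42853498 -0.05257689  0.034     ]] 0.10077048300782522
dock [ 0.47825117 -0.0443932 ] [ 0.16242229 -0.98672134] -80.65247762078086
top [[324.9, 209.8], [333.4, 258.3], [323.2, 211.6], [331.4, 258.7], [265.9, 220.8], [273.0, 266.0]]
side [[308.8, 261.5], [249.9, 287.9], [308.4, 274.1], [251.0, 300.5], [266.1, 216.3], [215.8, 235.9]]
```

View pics/sidez2.png

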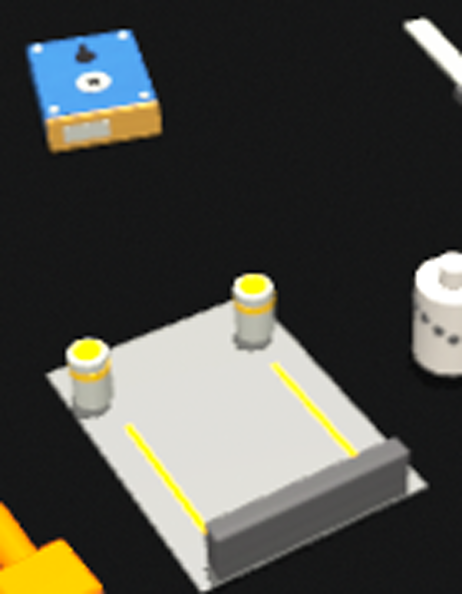

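```bash
cat >> h.py <<'E'
from scipy.spatial.transform import Rotation as Ro
def cmd(x,y,z,yaw,s=None):
    """yaw deg = world angle of tool x (tool down)"""
    s=s or r.sense(); a=np.radians(yaw); c,q=np.cos(a),np.sin(a)
    Rt=np.array([[c,q,0],[q,-c,0],[0,0,-1]]); R0=s["ee_rot"]
    d=R0.T@(np.array([x,y,z])-s["tcp_pos"]); w=Ro.from_matrix(R0.T@Rt).as_rotvec()
    return np.round(np.r_[d/.3,w/np.pi],4).tolist()
def st():
    s=r.sense(); x=s["ee_rot"][:,0]; print(round(s["time_s"],2),s["tcp_pos"].round(4),"yaw",round(np.degrees(np.arctan2(x[1],x[0])),2),"F",s["wrist_force"].round(1),"g",round(s["gripper_width"],3))
def wd(a,b,o,th):
    t=np.radians(th); return o[0]+a*np.cos(t)-b*np.sin(t), o[1]+a*np.sin(t)+b*np.cos(t)
E
python3 - <<'E'
from h import *
# refine dock heading with yellow lines
im=r.capture("top"); y=cv2.inRange(cv2.cvtColor(im,cv2.COLOR_BGR2HSV),(20,90,100),(38,255,255))
k,l,sx,ce=cv2.connectedComponentsWithStats(y)
for i in range(1,k):
    if 60<sx[i,4]<200 :
        v,u=np.where(l==i); X=unproj("top",np.c_[u,v],0)[:,:2]; d=cv2.fitLine(X.astype(np.float32),cv2.DIST_L2,0,1e-6,1e-6).ravel(); print(np.degrees(np.arctan2(d[1],d[0])),X.mean(0))
st(); print(cmd(.5788,.2225,.1,-5.9))
E
```

```text
-80.28415 [ 0.53669971 -0.11779992]
-80.31344 [ 0.44805346 -0.1341581 ]
0.55 [0.2728 0.5623 0.2152] yaw -25.89 F [-0.6 -0.8  0.4] g 1.003
[1.4121, 0.5736, 0.3838, -0.0, 0.0, -0.111]
```

```bash
python3 -m creep '[[0.5,0.13,0.053,0.03,0,0,-0.03],[0.5,0.26,0.106,0.06,0,0,-0.06],[0.5,0.39,0.159,0.09,0,0,-0.09],[0.5,0.52,0.212,0.12,0,0,-0.111],[0.5,0.65,0.264,0.15,0,0,-0.111]]'; python3 -c "
from h import *
st(); print(cmd(.5788,.2225,.1,-5.9))"
```

```text
time_s: 0.97
tcp_pos: [0.41, 0.4095, 0.1715]
ee_rot: [[0.995, -0.1, 0.0], [-0.1, -0.995, 0.001], [0.0, -0.001, -1.0]]
wrist_force: [0.4, -0.6, -0.6]
gripper_width: 0.709
0.97 [0.41   0.4095 0.1715] yaw -5.72 F [ 0.4 -0.6 -0.6] g 0.709
[0.622, 0.5643, 0.2384, -0.0002, -0.0001, 0.001]
```

```bash
python3 -m creep '[[0.5,0.1,0.09,0.04,0,0,0],[0.5,0.2,0.18,0.08,0,0,0],[0.5,0.3,0.27,0.12,0,0,0.001],[0.5,0.4,0.36,0.16,0,0,0.001],[0.5,0.5,0.45,0.2,0,0,0.001]]'; python3 -c "
from h import *
st(); print(cmd(.5788,.2225,.06,-5.9))"
```

```text
time_s: 1.38
tcp_pos: [0.5446, 0.2614, 0.1124]
ee_rot: [[0.995, -0.103, 0.001], [-0.103, -0.995, 0.001], [0.001, -0.001, -1.0]]
wrist_force: [1.0, 0.8, 0.3]
gripper_width: 0.505
1.38 [0.5446 0.2614 0.1124] yaw -5.89 F [1.  0.8 0.3] g 0.505
[0.1266, 0.1175, 0.1746, -0.0003, -0.0003, 0.0001]
```

```bash
python3 -m creep '[[0.5,0.07,0.06,0.03,0,0,0],[0.5,0.127,0.118,0.06,0,0,0],[0.5,0.127,0.118,0.12,0,0,0],[0.5,0.127,0.118,0.174,0,0,0],[0.5,0.127,0.118,0.174,0,0,0]]'
python3 - <<'E'
from h import *
st(); print(cmd(.5788,.2225,.025,-5.9))
s=r.sense(); im=r.capture("top"); cv2.imwrite("pics/t1.png",cv2.resize(im[180:300,90:290],None,fx=4,fy=4,interpolation=cv2.INTER_CUBIC))
E
```

```text
time_s: 1.8
tcp_pos: [0.577, 0.2203, 0.0566]
ee_rot: [[0.994, -0.105, -0.005], [-0.105, -0.994, -0.002], [-0.005, 0.003, -1.0]]
wrist_force: [-0.1, -0.9, -0.5]
gripper_width: 0.502
1.8 [0.577  0.2203 0.0566] yaw -6.02 F [-0.1 -0.9 -0.5] g 0.502
[0.0057, -0.0081, 0.1051, 0.0009, 0.0016, -0.0007]
```

View pics/t1.png

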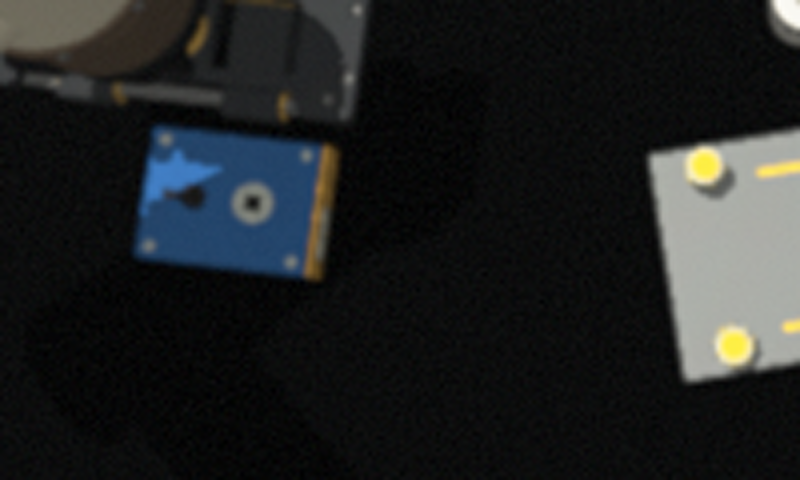

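```bash
python3 -m creep '[[0.5,0.006,-0.008,0.03,0.001,0.0016,-0.001],[0.5,0.006,-0.008,0.07,0.001,0.0016,-0.001],[0.5,0.006,-0.008,0.105,0.001,0.0016,-0.001],[0.5,0.006,-0.008,0.105,0.001,0.0016,-0.001]]'
cat >> h.py <<'E'
DO=np.array([.4783,-.0444]); DT=-80.3
def todock(x,y,yaw):
    t=np.radians(DT); d=np.array([x,y])-DO; return d@[np.cos(t),np.sin(t)], d@[-np.sin(t),np.cos(t)], yaw-DT
E
python3 - <<'E'
from h import *
st()
a,b,q=todock(.50765,.22978,np.degrees(-1.673)); print("case dock",a,b,q)
p=np.array([.50765,.22978]); n=8; 
y0=np.degrees(-1.673); dy=-q
# arc: centre moves along case -y while yaw rises by dy; total length s with lateral -> 0
from scipy.optimize import brentq
def path(L):
    P=[np.r_[p,y0]]
    for i in range(80):
        x,y,w=P[-1]; t=np.radians(w+dy/160); P.append(np.array([x+np.sin(t)*L/80,y-np.cos(t)*L/80,w+dy/80]))
    return P
L=brentq(lambda L:todock(*path(L)[-1])[1],.03,.15); P=path(L)
for i in range(0,81,20):
    x,y,w=P[i]; t=np.radians(w); print("case",P[i].round(4),np.round(todock(*P[i]),4),"tool",np.round([x-np.sin(t)*.0465,y+np.cos(t)*.0465,w+90],4))
E
```

```text
time_s: 2.18
tcp_pos: [0.5781, 0.2228, 0.0243]
ee_rot: [[0.995, -0.1, -0.001], [-0.1, -0.995, -0.001], [-0.001, 0.001, -1.0]]
wrist_force: [-1.2, -0.0, -0.3]
gripper_width: 0.493
2.18 [0.5781 0.2228 0.0243] yaw -5.75 F [-1.2 -0.  -0.3] g 0.493
case dock -0.26531501386454903 0.07512681490689035 -15.555839125386726
case [  0.5077   0.2298 -95.8558] [ -0.2653   0.0751 -15.5558] tool [ 0.5539  0.225  -5.8558]
case [  0.4887   0.2311 -91.9669] [ -0.2698   0.0566 -11.6669] tool [ 0.5352  0.2295 -1.9669]
case [  0.4697   0.2311 -88.0779] [-0.273   0.0379 -7.7779] tool [0.5161 0.2326 1.9221]
case [  0.4507   0.2298 -84.189 ] [-0.2749  0.019  -3.889 ] tool [0.497  0.2345 5.811 ]
case [  0.4319   0.2272 -80.3   ] [-0.2756 -0.     -0.    ] tool [0.4777 0.2351 9.7   ]
```

```bash
python3 -m creep '[[0.5,-0.02,-0.002,0,0,0,0],[0.5,-0.04,-0.005,0,0,0,0],[0.5,-0.06,-0.01,0,0,0,0],[0.5,-0.07,-0.014,0,0,0,0],[0.5,-0.081,-0.016,0,0,0,0]]'; python3 -c "
from h import *
st(); print(cmd(.5352,.2295,.0245,-1.97));print(cmd(.5445,.2273,.0245,-3.91))"
```

```text
time_s: 2.6
tcp_pos: [0.5541, 0.2307, 0.025]
ee_rot: [[0.995, -0.099, -0.0], [-0.099, -0.995, -0.0], [-0.0, 0.0, -1.0]]
wrist_force: [0.4, -0.5, 0.8]
gripper_width: 0.5
2.6 [0.5541 0.2307 0.025 ] yaw -5.71 F [ 0.4 -0.5  0.8] g 0.5
[-0.0622, 0.0101, 0.0017, 0.0001, 0.0001, -0.0208]
[-0.0306, 0.0143, 0.0017, 0.0001, 0.0001, -0.01]
```

```bash
python3 -m creep '[[0.5,0,0.016,0.001,0,0,0],[0.5,-0.015,0.015,0.001,0,0,-0.005],[0.5,-0.031,0.014,0.001,0,0,-0.01],[0.5,-0.046,0.012,0.001,0,0,-0.015],[0.5,-0.062,0.01,0.001,0,0,-0.021]]'; python3 -c "
from h import *
st(); print(cmd(.5257,.2311,.0245,-0.02));print(cmd(.5161,.2326,.0245,1.92))"
```

```text
time_s: 3.02
tcp_pos: [0.5349, 0.2295, 0.0248]
ee_rot: [[0.999, -0.032, -0.0], [-0.032, -0.999, -0.0], [-0.0, 0.0, -1.0]]
wrist_force: [-0.6, -0.5, -0.0]
gripper_width: 0.498
3.02 [0.5349 0.2295 0.0248] yaw -1.84 F [-0.6 -0.5 -0. ] g 0.498
[-0.0307, -0.0044, 0.0009, 0.0001, 0.0001, -0.0101]
[-0.0628, -0.0083, 0.0009, 0.0001, 0.0001, -0.0209]
```

Run:
```python
from h import *
im=r.capture("top"); cv2.imwrite("pics/t2.png",cv2.resize(im[180:300,90:290],None,fx=4,fy=4,interpolation=cv2.INTER_CUBIC))
im=r.capture("side"); cv2.imwrite("pics/s2.png",cv2.resize(im[80:240,130:340],None,fx=3.5,fy=3.5,interpolation=cv2.INTER_CUBIC))
```

```text
(no output)
```

View pics/t2.png

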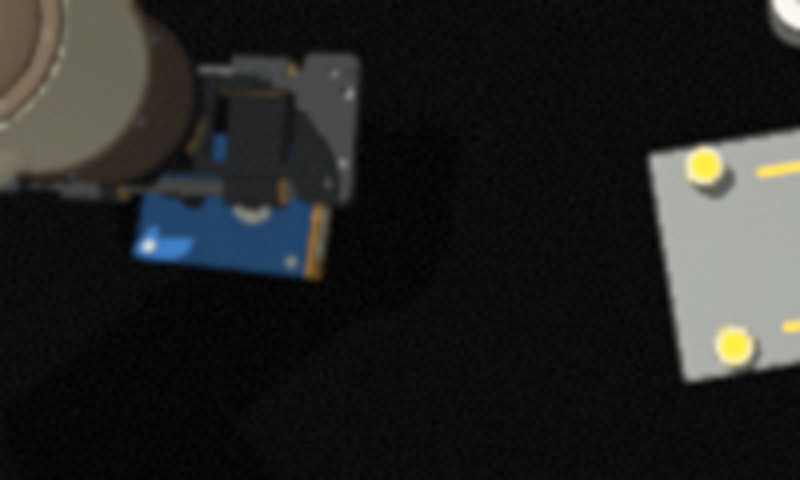

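View pics/s2.png

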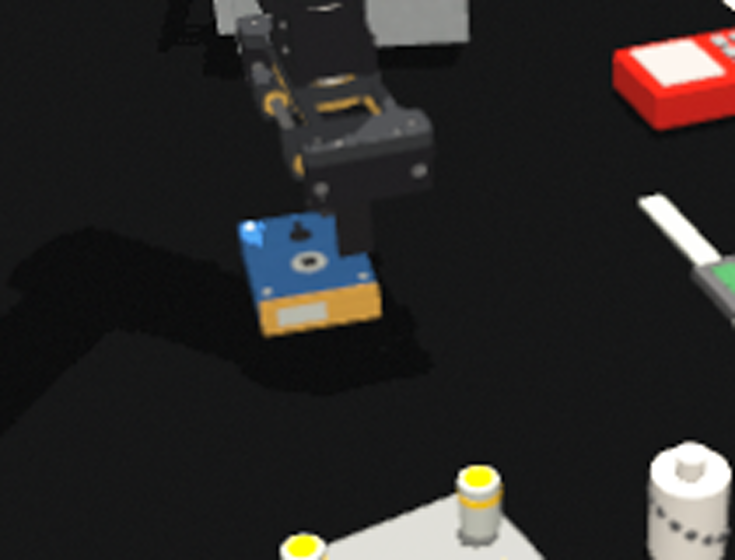

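Run:
```python
from h import *
s=r.sense(); st()
ims={n:r.capture(n) for n in M}
for n in M:
    im=ims[n].copy(); im=cv2.resize(im,None,fx=4,fy=4,interpolation=cv2.INTER_CUBIC)
    for off,c in(((0,0,.017),(0,0,255)),((.0095,.022,.017),(0,255,0)),((.0095,.037,.017),(0,255,0)),((-.0095,.022,.017),(255,0,255)),((-.0095,.037,.017),(255,0,255)),((-.0095,-.037,.017),(255,255,0)),((0.0095,-.037,.017),(255,255,0))):
        p=proj(n,[s["tcp_pos"]+s["ee_rot"]@np.array(off)])[0]; cv2.circle(im,tuple(int(v*4+2) for v in p),3,c,-1)
    b=proj(n,box([.50765,.22978,-1.673]))
    for i,j in((0,1),(1,3),(3,2),(2,0),(4,5),(5,7),(7,6),(6,4)): cv2.line(im,*[tuple(int(v*4+2) for v in b[k]) for k in(i,j)],(255,255,255),1)
    x0,y0=dict(top=(100,190),side=(150,90))[n]
    cv2.imwrite(f"pics/{n}3.png",im[y0*4:y0*4+440,x0*4:x0*4+560])
```

```text
3.12 [0.5345 0.2296 0.0248] yaw -1.86 F [ 0.1  0.2 -0.3] g 0.499
```

View pics/side3.png

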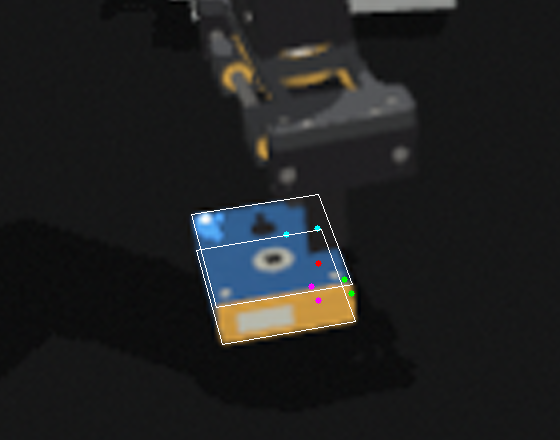

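View pics/top3.png

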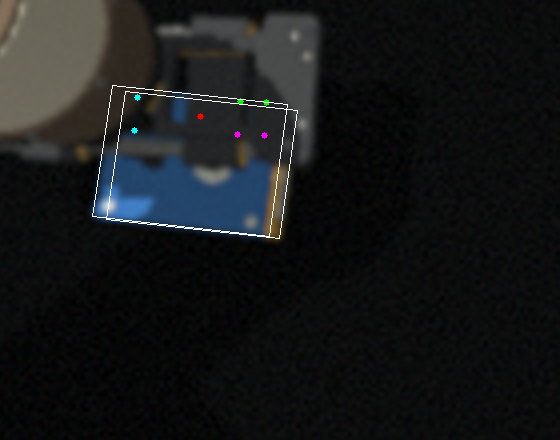

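Run:
```python
from h import *
s=r.sense()
im=r.capture("wrist"); cv2.imwrite("pics/w3.png",im); print(r.camera_model("wrist"))
im=r.capture("side");cv2.imwrite("pics/s3.png",cv2.convertScaleAbs(cv2.resize(im[120:175,190:260],None,fx=11,fy=10,interpolation=cv2.INTER_CUBIC),alpha=2.5,beta=10))
for z in(.017,.01,0,-.01,-.02): print(z,proj("side",[s["tcp_pos"]+s["ee_rot"]@np.array([a,b,z]) for a in(-.0095,.0095) for b in(.022,.037)]).round(1).tolist())
```

```text
{'mtx': array([[341.01283363,   0.        , 275.56563693],
       [  0.        , 341.01283363, 209.39909217],
       [  0.        ,   0.        ,   1.        ]]), 'dist': array([0.01015702, 0.        , 0.        , 0.        , 0.        ]), 'mount': array([[-7.62317192e-04, -9.69384548e-01, -2.45546366e-01,
         6.64422583e-02],
       [ 9.99999706e-01, -7.59213105e-04, -1.07301590e-04,
         1.02946943e-03],
       [-8.24055153e-05, -2.45546375e-01,  9.69384841e-01,
        -1.70370245e-01],
       [ 0.00000000e+00,  0.00000000e+00,  0.00000000e+00,
         1.00000000e+00]])}
0.017 [[227.8, 161.0], [229.5, 164.5], [236.0, 159.3], [237.8, 162.7]]
0.01 [[227.5, 158.3], [229.2, 161.8], [235.7, 156.6], [237.5, 160.1]]
0 [[227.1, 154.5], [228.8, 158.0], [235.4, 152.8], [237.2, 156.2]]
-0.01 [[226.7, 150.6], [228.4, 154.1], [235.0, 149.0], [236.8, 152.4]]
-0.02 [[226.3, 146.7], [228.0, 150.1], [234.7, 145.1], [236.5, 148.4]]
```

View pics/s3.png

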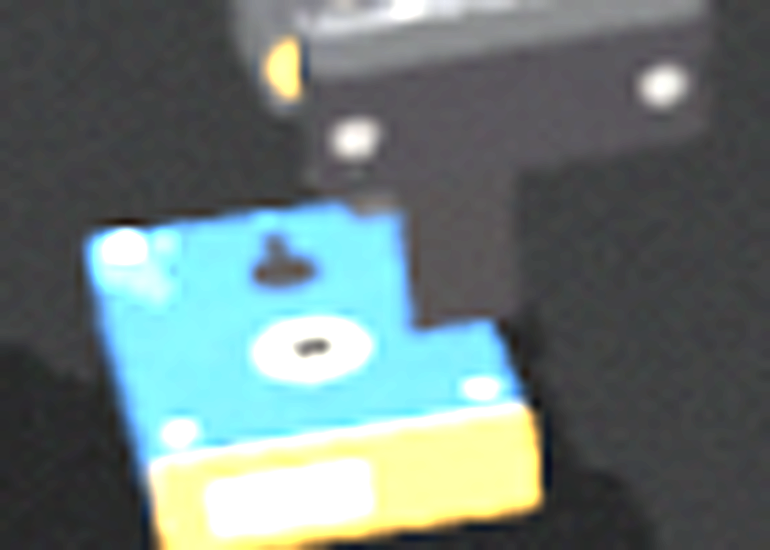

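View pics/w3.png

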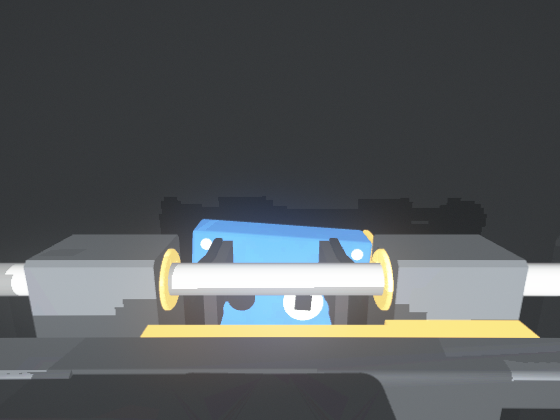

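Run:
```python
from h import *
m=r.camera_model("wrist"); T=np.linalg.inv(m["mount"]); s=r.sense()
def pw(p): 
    q=T[:3,:3]@np.array(p)+T[:3,3]; return cv2.projectPoints(q.reshape(1,1,3),np.zeros(3),np.zeros(3),m["mtx"],m["dist"])[0].ravel().round(1)
for z in(-.02,-.005,.0,.007,.017): print(z,[pw((a,b,z)).tolist() for a in(.0095,-.0095) for b in(.022,.032,-.022)])
# case corners predicted
for p in box([.50765,.22978,-1.673]): print(p.round(3),pw(s["ee_rot"].T@(p-s["tcp_pos"])))
im=r.capture("wrist"); cv2.imwrite("pics/w3z.png",cv2.convertScaleAbs(cv2.resize(im[200:330,170:410],None,fx=3.3,fy=3.3,interpolation=cv2.INTER_CUBIC),alpha=2.,beta=10))
```

```text
-0.02 [[320.4, 248.4], [341.8, 248.4], [226.5, 248.5], [319.2, 285.5], [340.0, 285.5], [227.9, 285.6]]
-0.005 [[316.7, 237.9], [336.2, 237.9], [230.6, 238.0], [315.6, 272.3], [334.7, 272.3], [231.7, 272.4]]
0.0 [[315.6, 234.8], [334.6, 234.8], [231.8, 234.9], [314.6, 268.4], [333.1, 268.4], [232.9, 268.4]]
0.007 [[314.1, 230.7], [332.4, 230.7], [233.4, 230.8], [313.2, 263.2], [331.1, 263.2], [234.4, 263.2]]
0.017 [[312.2, 225.4], [329.6, 225.4], [235.5, 225.5], [311.4, 256.4], [328.4, 256.4], [236.4, 256.5]]
[0.476 0.283 0.   ] [194.1 327.1]
[0.55  0.276 0.   ] [195.4 216.8]
[0.466 0.184 0.   ] [348.1 336.3]
[0.539 0.176 0.   ] [362.9 227.7]
[0.476 0.283 0.024] [184.5 351.3]
[0.55  0.276 0.024] [185. 229.]
[0.466 0.184 0.024] [356.7 361.4]
[0.539 0.176 0.024] [374.2 241.2]
```

View pics/w3z.png

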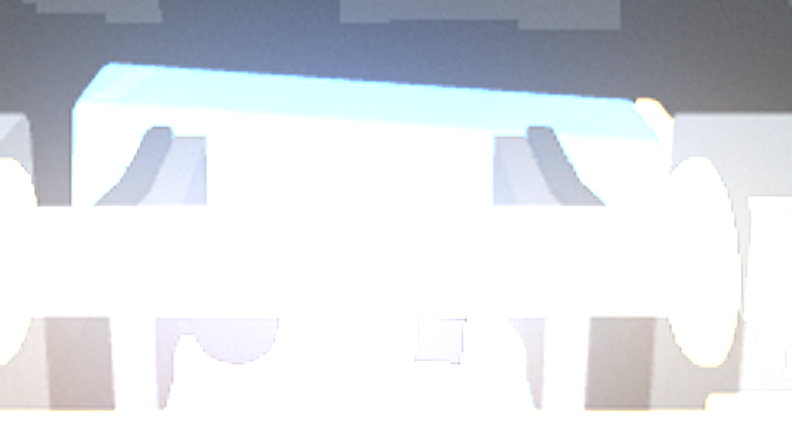

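```bash
python3 -m creep '[[0.5,0.04,0,0,0,0,0.01],[0.5,0.08,0,0,0,0,0.02],[0.5,0.12,0,0,0,0,0.022],[0.5,0.14,0,0,0,0,0.022],[0.5,0.14,0,0,0,0,0.022]]'
python3 - <<'E'
from h import *
st(); s=r.sense()
im=r.capture("wrist"); cv2.imwrite("pics/w4.png",im)
im=r.capture("side"); cv2.imwrite("pics/s4.png",cv2.convertScaleAbs(cv2.resize(im[100:180,180:280],None,fx=7,fy=7,interpolation=cv2.INTER_CUBIC),alpha=2.5,beta=10))
for z in(.017,.01,0,-.01,-.02): print(z,proj("side",[s["tcp_pos"]+s["ee_rot"]@np.array([a,b,z]) for a in(-.0095,.0095) for b in(.022,.037)]).round(1).tolist())
E
```

```text
time_s: 3.78
tcp_pos: [0.5787, 0.2281, 0.0245]
ee_rot: [[0.995, -0.103, 0.0], [-0.103, -0.995, -0.0], [0.0, -0.0, -1.0]]
wrist_force: [-0.3, -0.4, -0.8]
gripper_width: 0.502
3.78 [0.5787 0.2281 0.0245] yaw -5.94 F [-0.3 -0.4 -0.8] g 0.502
0.017 [[245.7, 157.3], [247.2, 160.8], [254.0, 155.9], [255.5, 159.4]]
0.01 [[245.5, 154.6], [247.0, 158.1], [253.8, 153.3], [255.3, 156.7]]
0 [[245.3, 150.8], [246.7, 154.3], [253.6, 149.5], [255.1, 152.9]]
-0.01 [[245.0, 147.0], [246.4, 150.4], [253.3, 145.6], [254.8, 149.1]]
-0.02 [[244.7, 143.1], [246.1, 146.5], [253.1, 141.8], [254.6, 145.2]]
```

View pics/s4.png

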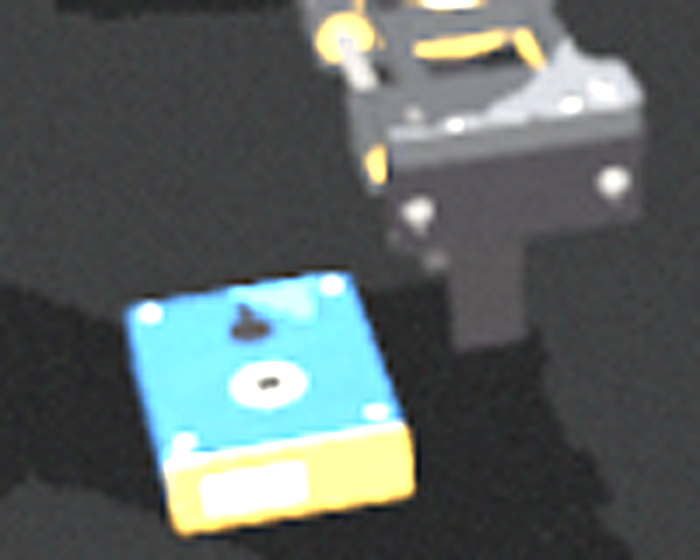

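View pics/w4.png

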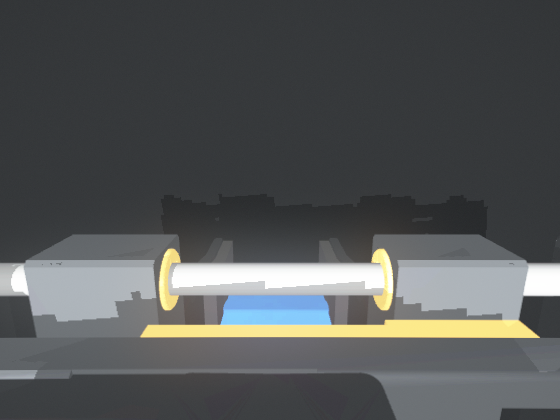

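```bash
python3 -m creep '[[0.5,0,0,0.013,0,0,0],[0.5,0,0,0.027,0,0,0],[0.5,0,0,0.04,0,0,0],[0.5,0,0,0.04,0,0,0]]'; python3 -m creep '[[0.5,0,0,0.01,0,0,0],[0.5,0,0,0.01,0,0,0]]';python3 - <<'E'
from h import *
st(); s=r.sense()
im=r.capture("side"); cv2.imwrite("pics/s5.png",cv2.convertScaleAbs(cv2.resize(im[100:180,180:280],None,fx=7,fy=7,interpolation=cv2.INTER_CUBIC),alpha=2.5,beta=10))
E
```

```text
time_s: 4.22
tcp_pos: [0.5759, 0.2275, 0.0112]
ee_rot: [[0.995, -0.103, -0.003], [-0.103, -0.995, -0.002], [-0.003, 0.002, -1.0]]
wrist_force: [0.6, -0.3, 0.3]
gripper_width: 0.5
time_s: 4.38
tcp_pos: [0.5753, 0.2272, 0.0073]
ee_rot: [[0.995, -0.103, -0.005], [-0.103, -0.995, -0.003], [-0.004, 0.003, -1.0]]
wrist_force: [-0.9, 0.5, 0.3]
gripper_width: 0.497
4.38 [0.5753 0.2272 0.0073] yaw -5.92 F [-0.9  0.5  0.3] g 0.497
```

View pics/s5.png

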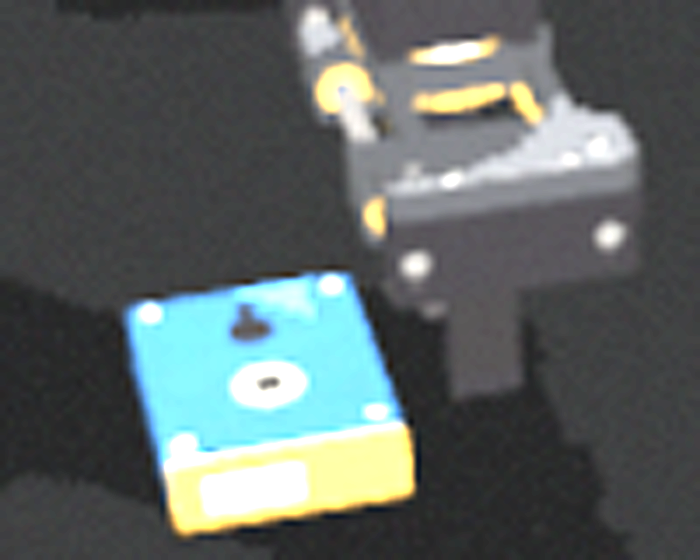

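```bash
python3 -m creep '[[0.5,0.01,0,0.008,0.001,0.0015,0],[0.5,0.01,0,0.014,0.001,0.0015,0],[0.5,0.01,0,0.014,0.001,0.0015,0],[0.5,0.01,0,0.014,0.001,0.0015,0]]';python3 - <<'E'
from h import *
st(); s=r.sense()
ims={n:r.capture(n) for n in("side","wrist","top")}
im=ims["side"]; cv2.imwrite("pics/s6.png",cv2.convertScaleAbs(cv2.resize(im[100:180,180:280],None,fx=7,fy=7,interpolation=cv2.INTER_CUBIC),alpha=2.5,beta=10))
cv2.imwrite("pics/w6.png",cv2.convertScaleAbs(ims["wrist"],alpha=2))
cam=unproj("top",[[291.5,174.5]],.064)[0]; print("cam dock",todock(cam[0],cam[1],0))
for z in(0,.005,.01): print(z,proj("side",[list((s["tcp_pos"]+s["ee_rot"]@np.array([a,b,0]))[:2])+[z] for a in(-.0095,.0095) for b in(.022,.03,.037)]).round(1).tolist())
E
```

```text
time_s: 4.77
tcp_pos: [0.5784, 0.2269, 0.0033]
ee_rot: [[0.995, -0.103, 0.001], [-0.103, -0.995, 0.0], [0.001, -0.0, -1.0]]
wrist_force: [-0.3, -0.1, -0.6]
gripper_width: 0.501
4.77 [0.5784 0.2269 0.0033] yaw -5.92 F [-0.3 -0.1 -0.6] g 0.501
cam dock (np.float64(0.0717052274252708), np.float64(0.1388257029019294), 80.3)
0 [[246.0, 160.4], [246.8, 162.2], [247.5, 163.9], [254.2, 159.0], [255.0, 160.9], [255.7, 162.5]]
0.005 [[245.9, 158.5], [246.7, 160.4], [247.3, 162.0], [254.1, 157.2], [254.9, 159.0], [255.6, 160.6]]
0.01 [[245.8, 156.6], [246.5, 158.5], [247.2, 160.1], [254.0, 155.3], [254.8, 157.1], [255.5, 158.8]]
```

View pics/s6.png

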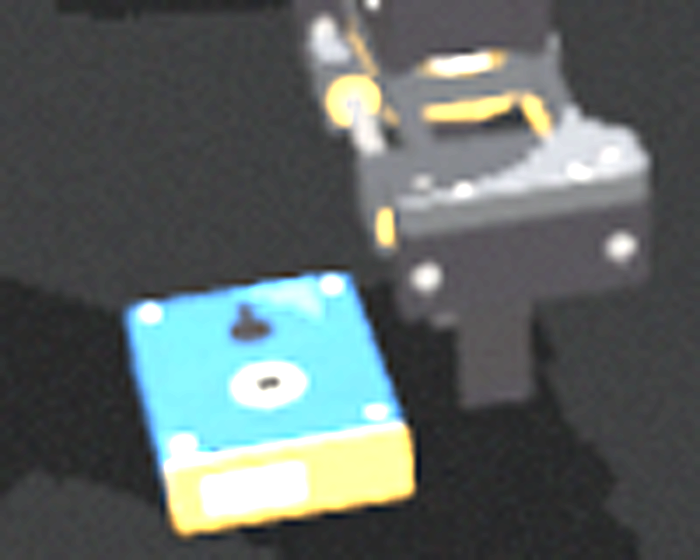

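View pics/w6.png

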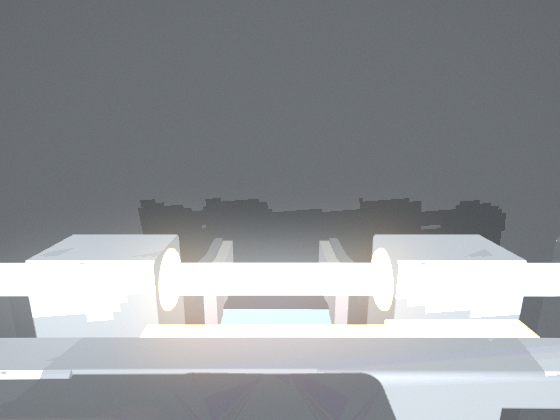

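```bash
python3 -c "
from h import *
print(cmd(.5539,.225,.0035,-5.86))"
```

```text
[-0.0811, 0.0152, 0.0001, -0.0001, -0.0003, -0.0003]
```

```bash
python3 -m creep '[[0.5,-0.02,0.004,0,0,0,0],[0.5,-0.04,0.008,0,0,0,0],[0.5,-0.055,0.012,0,0,0,0],[0.5,-0.07,0.015,0,0,0,0],[0.5,-0.081,0.015,0,0,0,0]]'; python3 -c "
from h import *
st(); print(cmd(.5352,.2295,.0035,-1.97));print(cmd(.5445,.2273,.0035,-3.91))"
```

```text
time_s: 5.33
tcp_pos: [0.5536, 0.225, 0.0037]
ee_rot: [[0.995, -0.103, 0.002], [-0.103, -0.995, 0.001], [0.002, -0.001, -1.0]]
wrist_force: [2.3, -0.4, -1.3]
gripper_width: 0.499
5.33 [0.5536 0.225  0.0037] yaw -5.89 F [ 2.3 -0.4 -1.3] g 0.499
[-0.0624, -0.0085, 0.0006, -0.0003, -0.0005, -0.0218]
[-0.0308, -0.0044, 0.0006, -0.0003, -0.0005, -0.011]
```

Contact (2.3 N). Push along the arc.

```bash
python3 -m creep '[[0.5,-0.012,-0.002,0,0,0,-0.004],[0.5,-0.025,-0.004,0,0,0,-0.008],[0.5,-0.037,-0.005,0,0,0,-0.013],[0.5,-0.05,-0.007,0,0,0,-0.017],[0.5,-0.062,-0.008,0,0,0,-0.022]]'
python3 - <<'E'
from h import *
st(); print(cmd(.5161,.2326,.0035,1.92))
ims={n:r.capture(n) for n in("side","top")}
cv2.imwrite("pics/s7.png",cv2.convertScaleAbs(cv2.resize(ims["side"][100:180,180:280],None,fx=7,fy=7,interpolation=cv2.INTER_CUBIC),alpha=2.,beta=10))
E
```

```text
time_s: 5.75
tcp_pos: [0.5354, 0.2298, 0.0039]
ee_rot: [[0.999, -0.032, 0.003], [-0.032, -0.999, 0.001], [0.003, -0.001, -1.0]]
wrist_force: [2.3, -0.5, -0.5]
gripper_width: 0.503
5.75 [0.5354 0.2298 0.0039] yaw -1.84 F [ 2.3 -0.5 -0.5] g 0.503
[-0.0647, -0.0073, 0.0012, -0.0004, -0.0009, -0.0209]
```

View pics/s7.png

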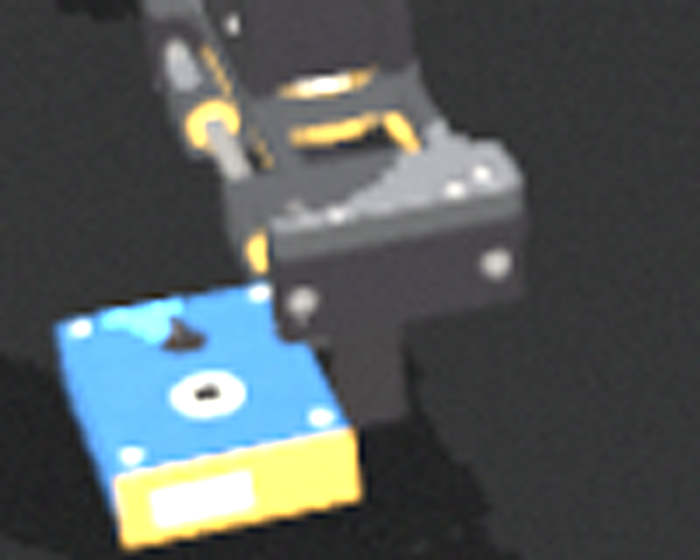

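Works: the case is being pushed and turns with the fingers.

```bash
python3 -m creep '[[0.5,-0.013,-0.002,0.001,0,-0.001,-0.004],[0.5,-0.026,-0.003,0.001,0,-0.001,-0.008],[0.5,-0.039,-0.005,0.001,0,-0.001,-0.012],[0.5,-0.052,-0.006,0.001,0,-0.001,-0.016],[0.5,-0.065,-0.007,0.001,0,-0.001,-0.021]]'; python3 -c "
from h import *
st(); print(cmd(.4970,.2345,.0035,5.81))"
```

```text
time_s: 6.27
tcp_pos: [0.5154, 0.2326, 0.0038]
ee_rot: [[0.999, 0.035, -0.001], [0.035, -0.999, 0.001], [-0.001, -0.001, -1.0]]
wrist_force: [3.4, 0.4, 1.5]
gripper_width: 0.496
6.27 [0.5154 0.2326 0.0038] yaw 2.0 F [3.4 0.4 1.5] g 0.496
[-0.061, -0.0083, 0.001, -0.0004, 0.0002, -0.0211]
```

```bash
python3 -m creep '[[0.5,-0.012,-0.002,0.001,0,0,-0.004],[0.5,-0.024,-0.003,0.001,0,0,-0.008],[0.5,-0.036,-0.005,0.001,0,0,-0.012],[0.5,-0.049,-0.006,0.001,0,0,-0.016],[0.5,-0.061,-0.008,0.001,0,0,-0.021]]'; python3 -c "
from h import *
st(); print(cmd(.4777,.2351,.0035,9.7))"
```

```text
time_s: 6.68
tcp_pos: [0.497, 0.2347, 0.0038]
ee_rot: [[0.995, 0.102, 0.0], [0.102, -0.995, 0.002], [0.0, -0.002, -1.0]]
wrist_force: [3.7, -0.1, 1.9]
gripper_width: 0.502
6.68 [0.497  0.2347 0.0038] yaw 5.87 F [ 3.7 -0.1  1.9] g 0.502
[-0.0638, -0.008, 0.0009, -0.0006, -0.0001, -0.0213]
```

```bash
python3 -m creep '[[0.5,-0.012,-0.002,0.001,0,0,-0.005],[0.5,-0.024,-0.003,0.001,0,0,-0.01],[0.5,-0.036,-0.005,0.001,0,0,-0.016],[0.5,-0.048,-0.006,0.001,0,0,-0.021],[0.5,-0.056,-0.007,0.001,0,0,-0.021]]'
python3 - <<'E'
from h import *
st()
ims={n:r.capture(n) for n in("side","top")}
cv2.imwrite("pics/s8.png",ims["side"][80:330,130:360].repeat(2,0).repeat(2,1)); cv2.imwrite("pics/t8.png",cv2.resize(ims["top"][180:300,90:290],None,fx=4,fy=4))
E
```

```text
time_s: 7.1
tcp_pos: [0.4799, 0.2352, 0.0037]
ee_rot: [[0.986, 0.169, 0.001], [0.169, -0.986, 0.002], [0.001, -0.002, -1.0]]
wrist_force: [5.1, 0.4, 3.9]
gripper_width: 0.5
7.1 [0.4799 0.2352 0.0037] yaw 9.74 F [5.1 0.4 3.9] g 0.5
```

View pics/s8.png

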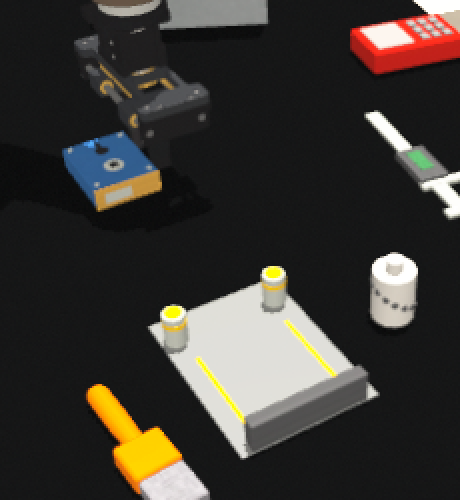

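View pics/t8.png

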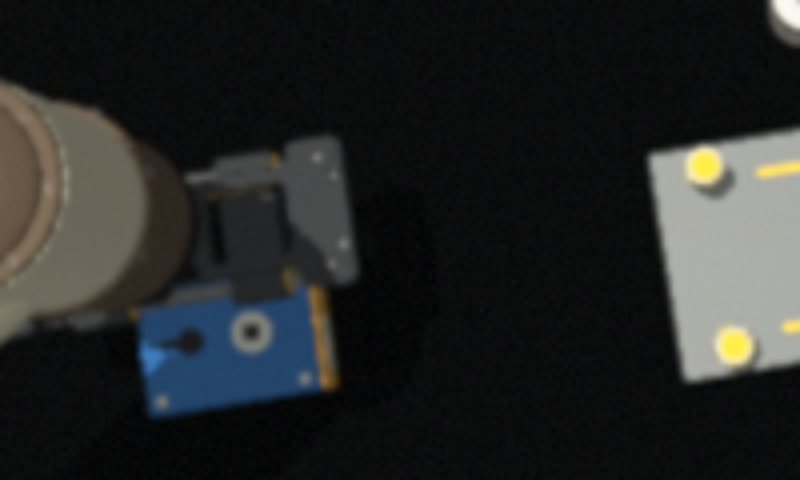

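```bash
python3 -m creep '[[0.5,0.04,0,0,0,0,0],[0.5,0.08,0,0,0,0,0],[0.5,0.08,0,-0.1,0,0,0],[0.5,0.08,0,-0.23,0,0,0],[0.5,0.08,0,-0.3,0,0,0]]'; python3 -c "
from h import *
st(); print(cmd(*wd(-.37,0,DO,DT),.08,DT))"
```

```text
time_s: 7.62
tcp_pos: [0.5019, 0.2379, 0.0947]
ee_rot: [[0.986, 0.167, -0.004], [0.167, -0.986, -0.001], [-0.004, -0.0, -1.0]]
wrist_force: [1.4, -0.4, 0.1]
gripper_width: 0.504
7.62 [0.5019 0.2379 0.0947] yaw 9.64 F [ 1.4 -0.4  0.1] g 0.504
[-0.2363, -0.3188, 0.0497, 0.0009, 0.0009, 0.4996]
```

```bash
python3 -m creep '[[0.35,-0.05,-0.07,0,0,0,0.039],[0.35,-0.1,-0.14,0,0,0,0.078],[0.35,-0.15,-0.21,0,0,0,0.117],[0.35,-0.2,-0.28,0,0,0,0.156],[0.35,-0.236,-0.319,0,0,0,0.195]]';  python3 -m creep '[[0.35,0,0,0,0,0,0.039],[0.35,0,0,0,0,0,0.078],[0.35,0,0,0,0,0,0.117],[0.35,0,0,0,0,0,0.156],[0.35,0,0,0,0,0,0.195]]'
python3 - <<'E'
from h import *
st(); print(cmd(*wd(-.37,0,DO,DT),.08,DT)); print(r.sense()["joints"].round(1))
ims={n:r.capture(n) for n in("side","top")}
cv2.imwrite("pics/s9.png",ims["side"][80:330,130:360].repeat(2,0).repeat(2,1)); cv2.imwrite("pics/t9.png",cv2.resize(ims["top"][180:300,60:260],None,fx=4,fy=4))
E
```

```text
time_s: 8.03
tcp_pos: [0.4125, 0.3194, 0.0933]
ee_rot: [[0.9, -0.435, -0.009], [-0.435, -0.9, -0.005], [-0.006, 0.009, -1.0]]
wrist_force: [-0.2, 0.9, 0.2]
gripper_width: 0.358
time_s: 8.45
tcp_pos: [0.41, 0.317, 0.0914]
ee_rot: [[0.48, -0.877, -0.015], [-0.877, -0.48, -0.011], [0.002, 0.018, -1.0]]
wrist_force: [-0.1, -0.1, -0.2]
gripper_width: 0.347
8.45 [0.41   0.317  0.0914] yaw -61.33 F [-0.1 -0.1 -0.2] g 0.347
[-0.0002, -0.0235, 0.0377, 0.0056, -0.0017, 0.1054]
[ 55.5  19.7 -23.1  -0.5 -48.2 -26.5]
```

View pics/t9.png

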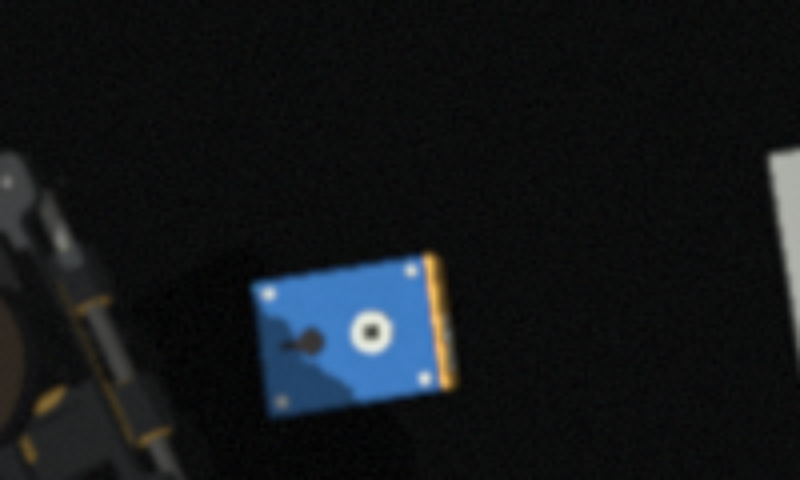

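View pics/s9.png

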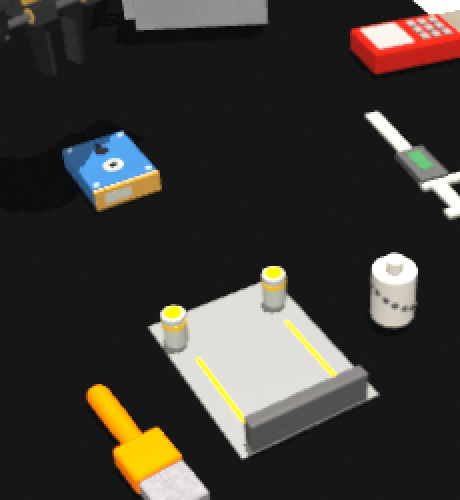

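```bash
cat >> h.py <<'E'
def locate(ct,cs,rt=34,rs=34,p0=None):
    ims={n:r.capture(n) for n in M}; out=[]
    m={"top":cmask(ims["top"],ct,rt),"side":cmask(ims["side"],cs,rs)}
    p=unproj("top",[ct],.012)[0]; p0=[p[0],p[1],np.radians(DT)]
    for k in M:
        if m[k].sum()<200: continue
        f,e=fit({k:m[k]},p0); d=todock(f[0],f[1],np.degrees(f[2])); print(k,int(m[k].sum()),"dock",np.round(d,4),"world",f.round(4),"err",round(e,1))
    return ims
E
python3 - <<'E'
from h import *
locate((149,264),(186,165),32,29)
E
```

```text
top 1651 dock [-0.2749  0.0008 -0.158 ] world [ 0.4328  0.2267 -1.4043] err 62.3
side 1288 dock [-0.2744  0.001   0.0959] world [ 0.433   0.2262 -1.3998] err 34.8
```

```bash
python3 -m creep '[[0.35,0,-0.01,0.01,0.002,-0.001,0.035],[0.35,0,-0.02,0.02,0.005,-0.002,0.07],[0.35,0,-0.023,0.038,0.0056,-0.002,0.105],[0.35,0,-0.023,0.038,0.0056,-0.002,0.105]]'
```

```text
time_s: 8.98
tcp_pos: [0.4159, 0.32, 0.0793]
ee_rot: [[0.179, -0.984, -0.001], [-0.984, -0.179, 0.0], [-0.0, 0.001, -1.0]]
wrist_force: [-0.2, -0.1, -0.6]
gripper_width: 0.35
```

Run:
```python
from h import *
st(); print(cmd(*wd(-.36,.001,DO,DT),.0035,DT))
im=r.capture("side"); y=cv2.inRange(cv2.cvtColor(im,cv2.COLOR_BGR2HSV),(20,90,100),(38,255,255))
k,l,sx,ce=cv2.connectedComponentsWithStats(y)
A=[]
for i in range(1,k):
    if 15<sx[i,4]<400: print(sx[i],ce[i].round(1))
    if 15<sx[i,4]<90 and sx[i,1]<250:
        w=unproj("side",[ce[i]],.034)[0]; print("   dock",np.round(todock(w[0],w[1],0)[:2],4))
```

```text
8.98 [0.4159 0.32   0.0793] yaw -79.7 F [-0.2 -0.1 -0.6] g 0.35
[0.0323, -0.0034, 0.2525, 0.0002, 0.0001, 0.0033]
[177 165  32  12  47] [193.3 170.5]
   dock [-0.2103 -0.0036]
[263 213   8   6  42] [266.4 215.6]
   dock [-0.0011  0.0517]
[260 220  14   6  37] [266.7 222.9]
   dock [0.017  0.0421]
[212 233   9   6  46] [215.8 235.5]
   dock [-0.0012 -0.0501]
[211 239  13   7  38] [217.3 243.1]
   dock [ 0.0179 -0.0563]
[272 240  27  29  83] [285.1 254.2]
   dock [0.1033 0.028 ]
[228 259  25  33  97] [240.1 274.5]
[321 332  36  23 285] [341.2 342.2]
[271 352  28  34 328] [283.5 371.7]
```

```bash
python3 -m creep '[[0.35,0.01,-0.003,0.05,0,0,0.003],[0.35,0.02,-0.003,0.12,0,0,0.003],[0.35,0.032,-0.003,0.2,0,0,0.003],[0.35,0.032,-0.003,0.252,0,0,0.003],[0.35,0.032,-0.003,0.252,0,0,0.003]]'
python3 - <<'E'
from h import *
st(); s=r.sense(); print(todock(*s["tcp_pos"][:2],0)[:2]); print(cmd(*wd(-.332,.0005,DO,DT),.0035,DT))
ims={n:r.capture(n) for n in("side","wrist")}
cv2.imwrite("pics/s10.png",cv2.convertScaleAbs(cv2.resize(ims["side"][90:200,110:230],None,fx=5,fy=5),alpha=2)); cv2.imwrite("pics/w10.png",ims["wrist"])
E
```

```text
time_s: 9.45
tcp_pos: [0.4171, 0.3086, 0.0013]
ee_rot: [[0.176, -0.984, -0.005], [-0.984, -0.176, -0.005], [0.004, 0.006, -1.0]]
wrist_force: [0.1, -0.9, 0.2]
gripper_width: 0.349
9.45 [0.4171 0.3086 0.0013] yaw -79.86 F [ 0.1 -0.9  0.2] g 0.349
(np.float64(-0.35831284914284217), np.float64(-0.0008877502455626027))
[0.0878, -0.0039, -0.0072, 0.0018, -0.0013, 0.0024]
```

View pics/s10.png

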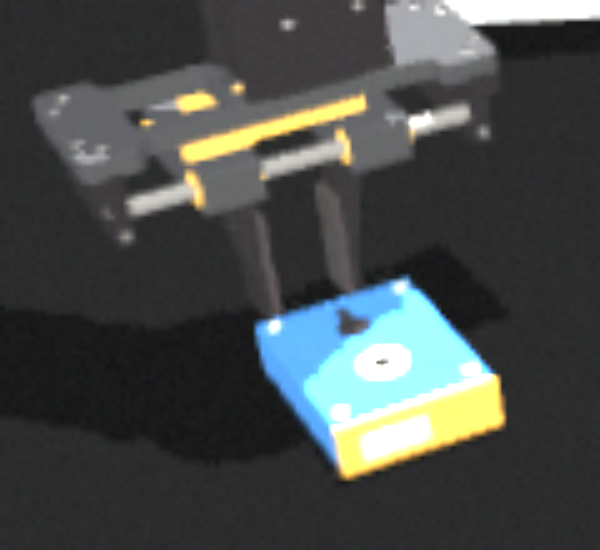

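View pics/w10.png

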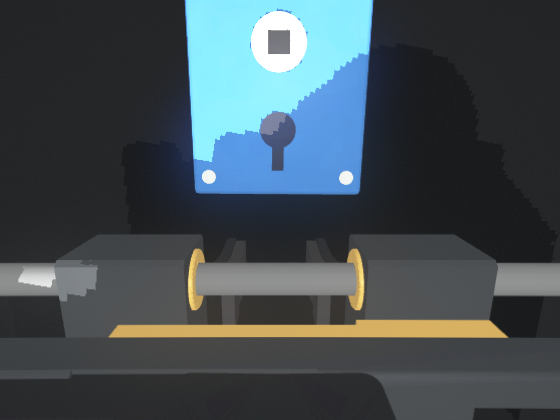

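```bash
python3 -m creep '[[0.35,0.01,-0.004,-0.02,0.0018,-0.0013,0.0024],[0.35,0.03,-0.004,-0.026,0.0018,-0.0013,0.0024],[0.35,0.05,-0.004,-0.026,0.0018,-0.0013,0.0024],[0.35,0.065,-0.004,-0.026,0.0018,-0.0013,0.0024],[0.35,0.075,-0.004,-0.026,0.0018,-0.0013,0.0024]]'
python3 - <<'E'
from h import *
st(); s=r.sense(); print(todock(*s["tcp_pos"][:2],0)[:2]); print(cmd(*wd(-.27,.0005,DO,DT),.009,DT))
for q in([-.0375,.095,-.04],[.0375,.095,-.04],[-.0375,.095,-.06],[0,.095,-.04]): print(q,proj("side",[s["tcp_pos"]+s["ee_rot"]@np.array(q)]).round(1))
ims={n:r.capture(n) for n in("side",)}
cv2.imwrite("pics/s11.png",cv2.convertScaleAbs(cv2.resize(ims["side"][90:200,110:230],None,fx=5,fy=5),alpha=2.5))
E
```

```text
time_s: 9.97
tcp_pos: [0.4242, 0.2883, 0.0127]
ee_rot: [[0.168, -0.986, 0.005], [-0.986, -0.168, 0.006], [-0.005, -0.006, -1.0]]
wrist_force: [0.2, 0.5, 0.1]
gripper_width: 0.351
9.97 [0.4242 0.2883 0.0127] yaw -80.32 F [0.2 0.5 0.1] g 0.351
(np.float64(-0.33708509778958473), np.float64(0.0027422562811524297))
[0.2237, 0.0075, 0.0112, -0.0018, 0.0015, -0.0001]
[-0.0375, 0.095, -0.04] [[126.3 140.8]]
[0.0375, 0.095, -0.04] [[136.8 156.3]]
[-0.0375, 0.095, -0.06] [[124.3 133. ]]
[0, 0.095, -0.04] [[131.4 148.4]]
```

View pics/s11.png

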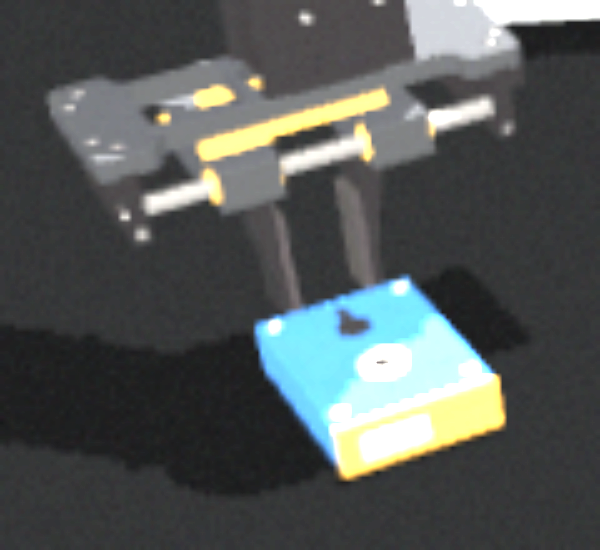

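```bash
python3 -m creep '[[0.35,0.005,0.008,0.011,-0.0018,0.0015,0],[0.35,0.02,0.008,0.011,-0.0018,0.0015,0],[0.35,0.05,0.008,0.011,-0.0018,0.0015,0],[0.35,0.08,0.008,0.011,-0.0018,0.0015,0],[0.35,0.11,0.008,0.011,-0.0018,0.0015,0]]'
python3 - <<'E'
from h import *
st(); s=r.sense(); print(todock(*s["tcp_pos"][:2],0)[:2]); print(cmd(*wd(-.2,.0005,DO,DT),.009,DT))
cv2.imwrite("pics/w12.png",r.capture("wrist"))
E
```

```text
time_s: 10.43
tcp_pos: [0.4277, 0.2549, 0.0091]
ee_rot: [[0.168, -0.986, 0.001], [-0.986, -0.168, 0.001], [-0.0, -0.001, -1.0]]
wrist_force: [-0.8, 3.4, 1.2]
gripper_width: 0.346
10.43 [0.4277 0.2549 0.0091] yaw -80.31 F [-0.8  3.4  1.2] g 0.346
(np.float64(-0.30356442978456777), np.float64(0.0006005505324066649))
[0.3452, 0.0003, 0.0002, -0.0002, 0.0002, -0.0]
```

View pics/w12.png

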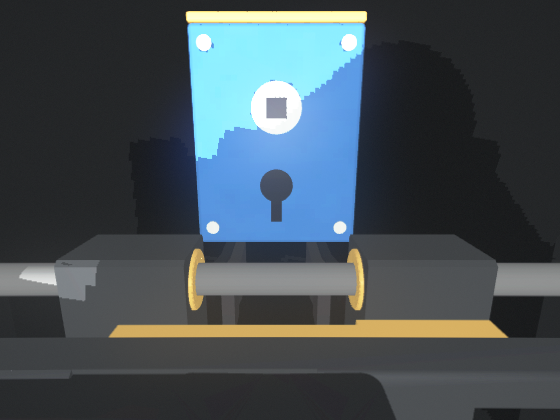

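Case is square on the fingers (rear edge row 240, columns 202–355, centred ~277) and sliding at about 3.5 N. Continue.

```bash
python3 -m creep '[[0.35,0.03,0,0,0,0,0],[0.35,0.06,0,0,0,0,0],[0.35,0.09,0,0,0,0,0],[0.35,0.12,0,0,0,0,0],[0.35,0.15,0,0,0,0,0]]'; python3 -m creep '[[0.35,0.03,0,0,0,0,0],[0.35,0.06,0,0,0,0,0],[0.35,0.09,0,0,0,0,0],[0.35,0.12,0,0,0,0,0],[0.35,0.15,0,0,0,0,0]]'
python3 - <<'E'
from h import *
st(); s=r.sense(); print(todock(*s["tcp_pos"][:2],0)[:2]); print(cmd(*wd(-.14,.0,DO,DT),.009,DT))
E
```

```text
time_s: 10.9
tcp_pos: [0.4347, 0.2075, 0.009]
ee_rot: [[0.167, -0.986, -0.001], [-0.986, -0.167, -0.001], [0.001, 0.001, -1.0]]
wrist_force: [-1.5, 4.0, 0.7]
gripper_width: 0.353
time_s: 11.32
tcp_pos: [0.4422, 0.1621, 0.009]
ee_rot: [[0.166, -0.986, -0.002], [-0.986, -0.166, -0.002], [0.001, 0.002, -1.0]]
wrist_force: [-1.0, 1.7, 0.8]
gripper_width: 0.348
11.32 [0.4422 0.1621 0.009 ] yaw -80.43 F [-1.   1.7  0.8] g 0.348
(np.float64(-0.2096380530347084), np.float64(-0.0007655829332342713))
[0.2321, -0.0031, 0.0003, 0.0006, -0.0004, -0.0007]
```

```bash
python3 -m creep '[[0.35,0.025,-0.002,0,0.0005,0,-0.0007],[0.35,0.05,-0.003,0,0.0005,0,-0.0007],[0.35,0.075,-0.003,0,0.0005,0,-0.0007],[0.35,0.1,-0.003,0,0.0005,0,-0.0007],[0.35,0.12,-0.003,0,0.0005,0,-0.0007]]'
python3 - <<'E'
from h import *
st(); s=r.sense(); print(todock(*s["tcp_pos"][:2],0)[:2]); 
for n in("top","side","wrist"):
    im=r.capture(n); cr=dict(top=(170,300,150,350),side=(90,290,110,310),wrist=(0,420,0,560))[n]
    c=im[cr[0]:cr[1],cr[2]:cr[3]]; cv2.imwrite(f"pics/{n}13.png",cv2.resize(c,None,fx=dict(top=4,side=3,wrist=1)[n],fy=dict(top=4,side=3,wrist=1)[n],interpolation=cv2.INTER_CUBIC))
E
```

```text
time_s: 11.73
tcp_pos: [0.4491, 0.1259, 0.009]
ee_rot: [[0.168, -0.986, -0.0], [-0.986, -0.168, -0.001], [0.001, 0.001, -1.0]]
wrist_force: [-0.5, 3.2, -0.1]
gripper_width: 0.349
11.73 [0.4491 0.1259 0.009 ] yaw -80.31 F [-0.5  3.2 -0.1] g 0.349
(np.float64(-0.17277258866124498), np.float64(-0.00012719652433403403))
```

View pics/top13.png

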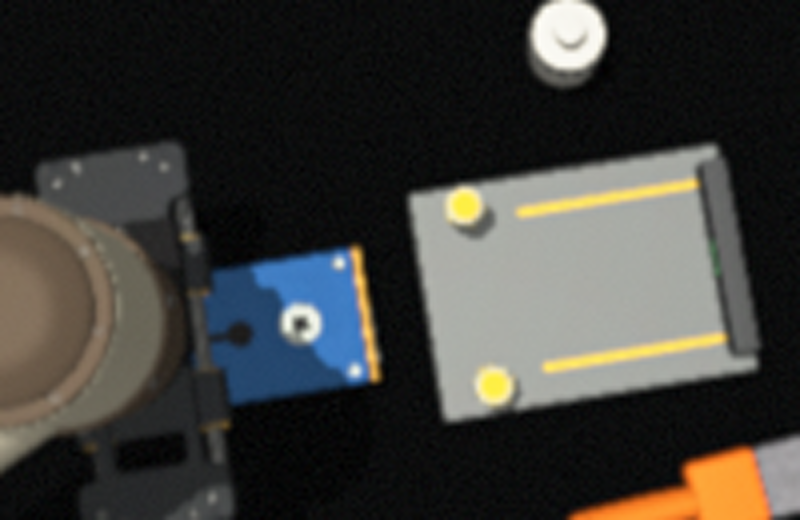

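View pics/side13.png

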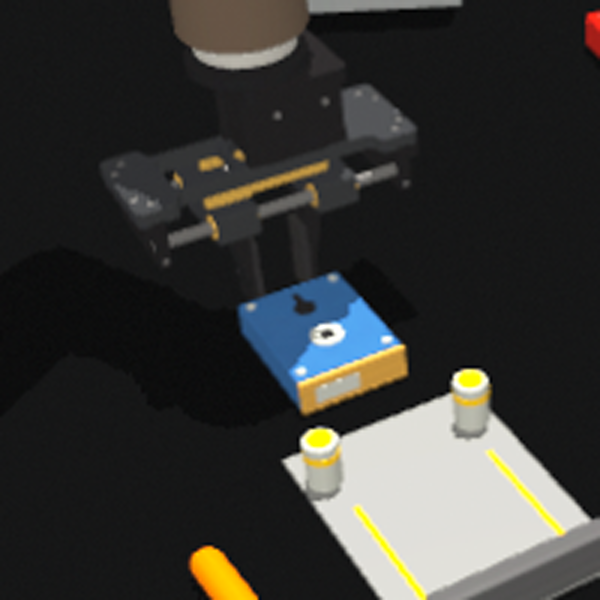

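View pics/wrist13.png

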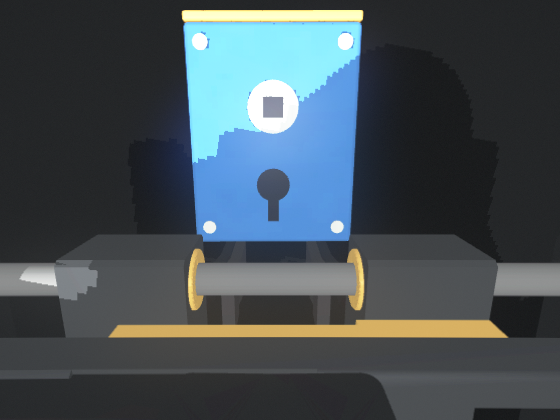

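Run:
```python
from h import *
im=r.capture("side"); m=cmask(im,(217,203),30); print(m.sum())
p=wd(-.113,0,DO,DT); f,e=fit({"side":m},[p[0],p[1],np.radians(DT)]); print(np.round(todock(f[0],f[1],np.degrees(f[2])),4),e)
im=r.capture("top")
# front corners top
g=cv2.cvtColor(im,cv2.COLOR_BGR2HSV)
m=cv2.inRange(g,(100,100,40),(125,255,255))|cv2.inRange(g,(12,100,60),(24,255,255))
w=np.zeros_like(m); cv2.circle(w,(225,252),30,255,-1); m&=w
k,l,sx,ce=cv2.connectedComponentsWithStats(m); i=1+sx[1:,4].argmax(); print(sx[i])
mm=(l==i).astype(float); win=np.zeros_like(mm); win[:,212:]=1  # only front part unoccluded
def cost(q): return (np.abs(sil("top",box([q[0]/100,q[1]/100,q[2]/10]))-mm)*win).sum()
x0=np.array(f)*[100,100,10]; b=minimize(cost,x0,method="Nelder-Mead",options=dict(initial_simplex=x0+np.array([[0,0,0],[.5,0,0],[0,.5,0],[0,0,.5]])))
q=b.x/[100,100,10]; print("top",np.round(todock(q[0],q[1],np.degrees(q[2])),4),b.fun)
```

```text
1714.0
[-0.111   0.0009  0.4585] 43.52156862745098
[ 201  231   45   41 1247]
top [-1.110e-01  1.000e-04  6.592e-01] 221.8156862745098
```

```bash
python3 -m creep '[[0.35,0.03,0,0,0,0,0],[0.35,0.06,0,0,0,0,0],[0.35,0.08,0,0,0,0,0],[0.35,0.1,0,0,0,0,0],[0.35,0.12,0,0,0,0,0]]'
python3 - <<'E'
from h import *
st(); s=r.sense(); print(todock(*s["tcp_pos"][:2],0)[:2]);  print(cmd(*wd(-.1,.0,DO,DT),.009,DT))
c=r.capture("wrist"); cv2.imwrite("pics/w14.png",c)
c=r.capture("side")[150:290,170:310]; cv2.imwrite("pics/s14.png",cv2.resize(c,None,fx=4,fy=4,interpolation=cv2.INTER_CUBIC))
E
```

```text
time_s: 12.4
tcp_pos: [0.4547, 0.09, 0.0089]
ee_rot: [[0.168, -0.986, -0.001], [-0.986, -0.168, -0.002], [0.002, 0.002, -1.0]]
wrist_force: [-0.9, 3.5, 1.0]
gripper_width: 0.347
12.4 [0.4547 0.09   0.0089] yaw -80.33 F [-0.9  3.5  1. ] g 0.347
(np.float64(-0.13643854445114686), np.float64(-0.0006042439257703223))
[0.1215, -0.0021, -0.0002, 0.0005, -0.0006, -0.0002]
```

View pics/w14.png

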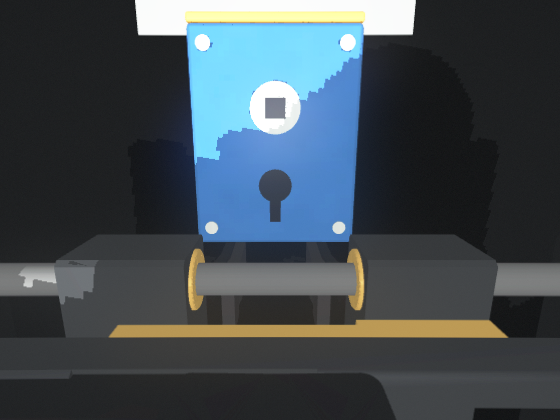

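View pics/s14.png

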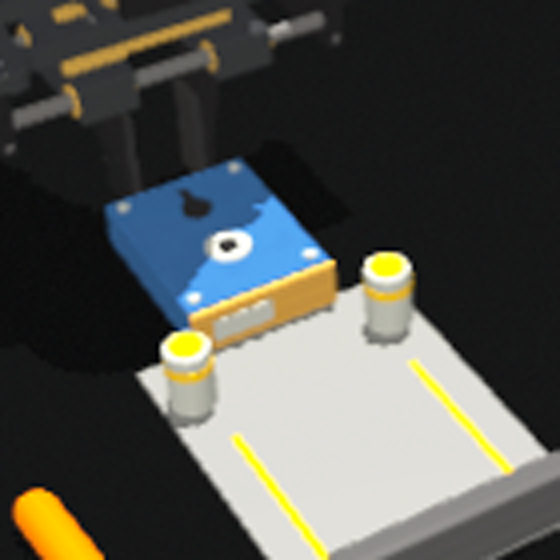

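```bash
python3 -m creep '[[0.35,0.02,0,0,0,0,0],[0.35,0.04,-0.001,0,0,0,0],[0.35,0.06,-0.001,0,0,0,0],[0.35,0.08,-0.001,0,0,0,0],[0.35,0.1,-0.001,0,0,0,0]]'; python3 -c "
from h import *
st(); s=r.sense(); print(todock(*s['tcp_pos'][:2],0)[:2]);  print(cmd(*wd(-.07,.0,DO,DT),.009,DT))
cv2.imwrite('pics/w15.png',r.capture('wrist'))"
```

```text
time_s: 12.92
tcp_pos: [0.4595, 0.0591, 0.0087]
ee_rot: [[0.167, -0.986, -0.003], [-0.986, -0.167, -0.003], [0.003, 0.003, -1.0]]
wrist_force: [-0.9, 3.0, -0.1]
gripper_width: 0.354
12.92 [0.4595 0.0591 0.0087] yaw -80.4 F [-0.9  3.  -0.1] g 0.354
(np.float64(-0.10520951604228486), np.float64(-0.0011190839921789895))
[0.1174, -0.0039, -0.0005, 0.001, -0.0009, -0.0006]
```

View pics/w15.png

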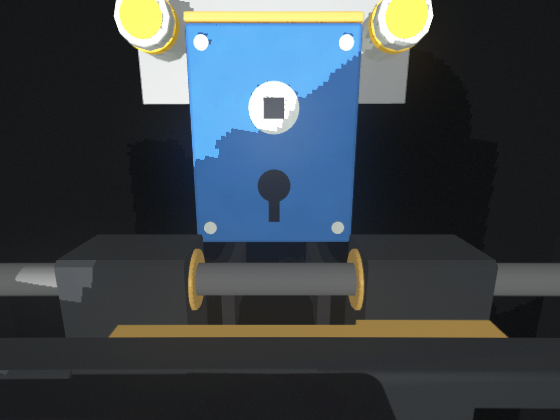

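```bash
python3 -m creep '[[0.35,0.02,0.001,0,0,0,0],[0.35,0.04,0.001,0,0,0,0],[0.35,0.06,0.001,0,0,0,0],[0.35,0.08,0.001,0,0,0,0],[0.35,0.1,0.001,0,0,0,0]]'; python3 -c "
from h import *
st(); s=r.sense(); print(todock(*s['tcp_pos'][:2],0)[:2]);  print(cmd(*wd(-.04,.0,DO,DT),.009,DT))
cv2.imwrite('pics/w16.png',r.capture('wrist'))"
```

```text
time_s: 13.38
tcp_pos: [0.4638, 0.0279, 0.0087]
ee_rot: [[0.166, -0.986, -0.004], [-0.986, -0.166, -0.004], [0.003, 0.005, -1.0]]
wrist_force: [-0.1, 3.1, -0.2]
gripper_width: 0.353
13.38 [0.4638 0.0279 0.0087] yaw -80.45 F [-0.1  3.1 -0.2] g 0.353
(np.float64(-0.0737278093801233), np.float64(-0.0021254761473699867))
[0.1124, -0.0074, -0.0007, 0.0015, -0.0011, -0.0008]
```

View pics/w16.png

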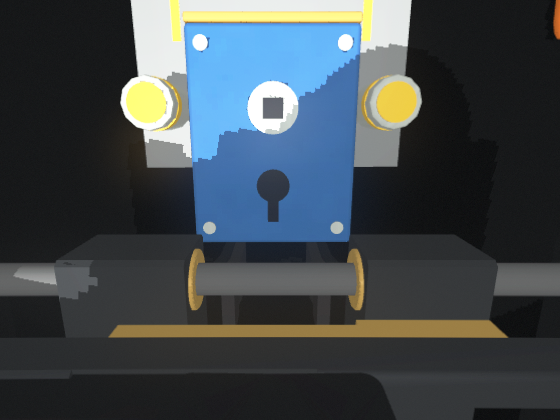

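```bash
python3 -m creep '[[0.35,0.015,-0.005,0,0.0015,-0.001,-0.001],[0.35,0.03,-0.009,0,0.0015,-0.001,-0.001],[0.35,0.05,-0.009,0,0.0015,-0.001,-0.001],[0.35,0.07,-0.009,0,0.0015,-0.001,-0.001],[0.35,0.09,-0.009,0,0.0015,-0.001,-0.001]]'; python3 -c "
from h import *
st(); s=r.sense(); print(todock(*s['tcp_pos'][:2],0)[:2]);  print(cmd(*wd(-.015,.0,DO,DT),.009,DT))
cv2.imwrite('pics/w17.png',r.capture('wrist'))"
```

```text
time_s: 13.85
tcp_pos: [0.4709, 0.0004, 0.0087]
ee_rot: [[0.168, -0.986, -0.0], [-0.986, -0.168, -0.001], [0.001, 0.001, -1.0]]
wrist_force: [-0.0, 1.4, -1.1]
gripper_width: 0.351
13.85 [4.709e-01 4.000e-04 8.700e-03] yaw -80.31 F [-0.   1.4 -1.1] g 0.351
(np.float64(-0.04539852855275261), np.float64(0.00021129150595853172))
[0.1013, 0.0007, -0.001, 0.0002, -0.0002, -0.0]
```

View pics/w17.png

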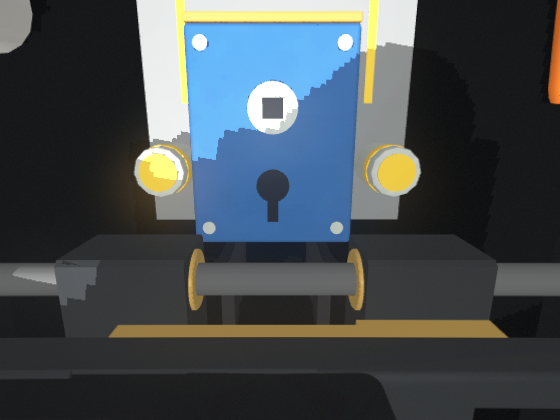

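```bash
python3 -m creep '[[0.35,0.02,0,0,0,0,0],[0.35,0.04,0,0,0,0,0],[0.35,0.06,0,0,0,0,0],[0.35,0.08,0,0,0,0,0],[0.35,0.1,0,0,0,0,0]]'; python3 -c "
from h import *
st(); s=r.sense(); print(todock(*s['tcp_pos'][:2],0)[:2]);  print(cmd(*wd(.0155,.0,DO,DT),.009,DT))
cv2.imwrite('pics/w18.png',r.capture('wrist'))
c=r.capture('side')[150:320,170:340]; cv2.imwrite('pics/s18.png',cv2.resize(c,None,fx=3.5,fy=3.5,interpolation=cv2.INTER_CUBIC))"
```

```text
time_s: 14.32
tcp_pos: [0.4758, -0.0306, 0.0087]
ee_rot: [[0.168, -0.986, -0.001], [-0.986, -0.168, -0.001], [0.001, 0.001, -1.0]]
wrist_force: [-0.6, 2.4, 0.2]
gripper_width: 0.347
14.32 [ 0.4758 -0.0306  0.0087] yaw -80.36 F [-0.6  2.4  0.2] g 0.347
(np.float64(-0.014045443706201224), np.float64(-8.560380909998662e-05))
[0.0985, -0.0004, -0.001, 0.0004, -0.0003, -0.0003]
```

View pics/w18.png

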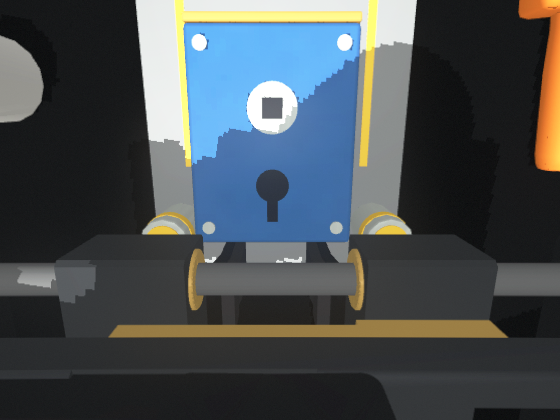

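View pics/s18.png

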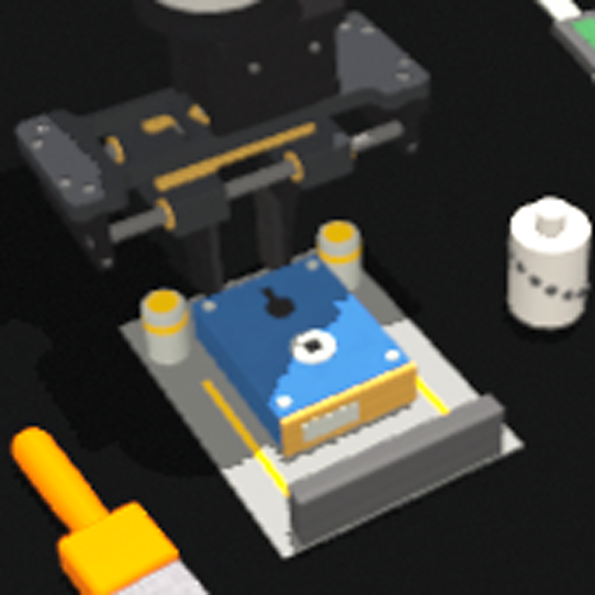

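```bash
python3 -m creep '[[0.35,0.02,0,0,0,0,0],[0.35,0.04,0,0,0,0,0],[0.35,0.06,0,0,0,0,0]]'; python3 -m creep '[[0.35,0.015,0,0,0,0,0],[0.35,0.03,0,0,0,0,0],[0.35,0.04,0,0,0,0,0]]';python3 -c "
from h import *
st(); s=r.sense(); print(todock(*s['tcp_pos'][:2],0)[:2]);  print(cmd(*wd(.0255,.0,DO,DT),.009,DT))
c=r.capture('side')[150:320,170:340]; cv2.imwrite('pics/s19.png',cv2.resize(c,None,fx=3.5,fy=3.5,interpolation=cv2.INTER_CUBIC))
c=r.capture('wrist'); cv2.imwrite('pics/w19.png',c)"
```

```text
time_s: 14.67
tcp_pos: [0.4788, -0.0492, 0.0087]
ee_rot: [[0.167, -0.986, -0.001], [-0.986, -0.167, -0.001], [0.001, 0.002, -1.0]]
wrist_force: [-0.1, 2.9, 0.1]
gripper_width: 0.349
time_s: 14.92
tcp_pos: [0.4809, -0.0616, 0.0087]
ee_rot: [[0.166, -0.986, -0.001], [-0.986, -0.166, -0.001], [0.001, 0.002, -1.0]]
wrist_force: [-0.3, 3.0, -0.2]
gripper_width: 0.352
14.92 [ 0.4809 -0.0616  0.0087] yaw -80.42 F [-0.3  3.  -0.2] g 0.352
(np.float64(0.017344134115526138), np.float64(-0.0003529036707658989))
[0.0272, -0.0012, -0.001, 0.0005, -0.0003, -0.0007]
```

View pics/s19.png

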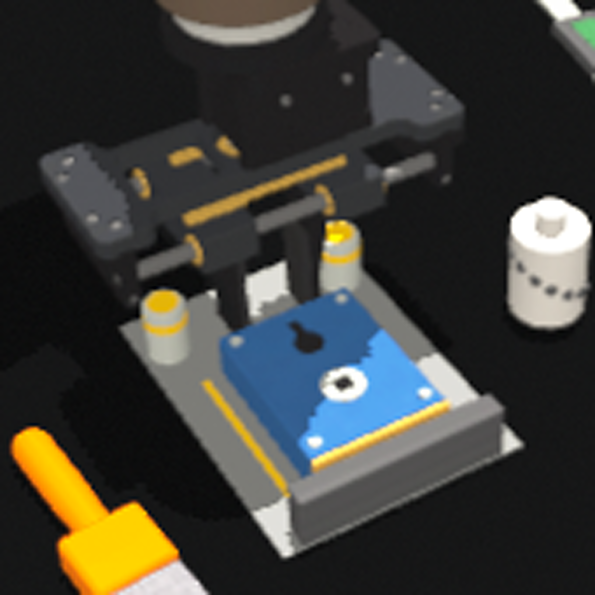

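View pics/w19.png

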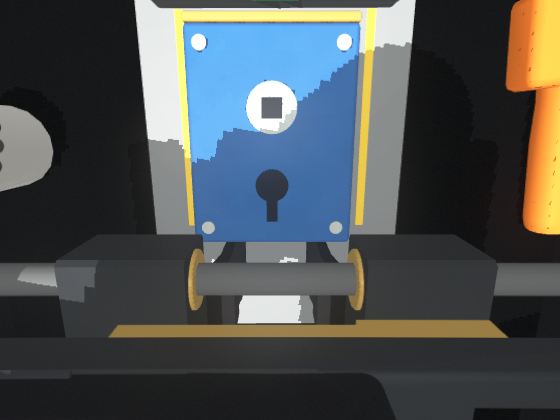

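Nearly home (stop at row 5, ~8 mm left). Creep until the force rises.

```bash
python3 -m creep '[[0.35,0.01,0,0,0,0,-0.0007],[0.35,0.016,0,0,0,0,-0.0007],[0.35,0.02,0,0,0,0,-0.0007],[0.35,0.023,0,0,0,0,-0.0007]]'; python3 -m creep '[[0.35,0.003,0,0,0,0,0],[0.35,0.006,0,0,0,0,0]]';python3 -c "
from h import *
st(); s=r.sense(); print(todock(*s['tcp_pos'][:2],0)[:2])"
```

```text
time_s: 15.35
tcp_pos: [0.482, -0.0685, 0.0087]
ee_rot: [[0.168, -0.986, -0.002], [-0.986, -0.168, -0.002], [0.001, 0.002, -1.0]]
wrist_force: [-1.2, 3.0, -0.2]
gripper_width: 0.347
time_s: 15.52
tcp_pos: [0.4821, -0.0694, 0.0087]
ee_rot: [[0.168, -0.986, -0.002], [-0.986, -0.168, -0.0], [0.0, 0.002, -1.0]]
wrist_force: [-1.4, 12.9, 2.8]
gripper_width: 0.346
15.52 [ 0.4821 -0.0694  0.0087] yaw -80.33 F [-1.4 12.9  2.8] g 0.346
(np.float64(0.025273476950480815), np.float64(-0.0004722689589986456))
```

```bash
python3 -m creep '[[0.35,-0.01,0,0,0,0,0],[0.35,-0.04,0,0,0,0,0],[0.35,-0.06,0,-0.01,0,0,0],[0.35,-0.06,0,-0.1,0,0,0],[0.35,-0.06,0,-0.2,0,0,0]]'; python3 -m creep '[[0.35,-0.05,0,-0.13,0,0,0],[0.35,-0.15,0,-0.26,0,0,0],[0.35,-0.27,0,-0.3,0,0,0],[0.35,-0.4,0,-0.3,0,0,0],[0.35,-0.5,0,-0.3,0,0,0]]'; python3 -m creep '[[0.35,-0.13,0,0,0,0,0],[0.35,-0.2,0,0,0,0,0],[0.35,-0.2,0,0,0,0,0]]'
python3 - <<'E'
from h import *
st()
s=r.capture("side"); t=r.capture("top")
cv2.imwrite("pics/sf.png",s[100:400,130:400].repeat(2,0).repeat(2,1)); cv2.imwrite("pics/tf.png",cv2.resize(t[150:310,230:430],None,fx=4,fy=4,interpolation=cv2.INTER_CUBIC))
for n,im in(("top",t),("side",s)):
    p=wd(.085,0,DO,DT); c=proj(n,[[p[0],p[1],.015]])[0]
    g=cv2.cvtColor(im,cv2.COLOR_BGR2HSV); m=cv2.inRange(g,(100,80,60),(125,255,255)); w=np.zeros_like(m); cv2.circle(w,(int(c[0]),int(c[1])),34,255,-1); m&=w
    m=cv2.morphologyEx(m,cv2.MORPH_CLOSE,np.ones((9,9),np.uint8))
    R=cv2.minAreaRect(cv2.findNonZero(m)); u=unproj(n,cv2.boxPoints(R),.024); print(n,c,int((m>0).sum()),[np.round(np.multiply(todock(q[0],q[1],0)[:2],1000),1).tolist() for q in u])
E
```

```text
time_s: 15.93
tcp_pos: [0.4772, -0.0514, 0.0679]
ee_rot: [[0.169, -0.986, -0.007], [-0.986, -0.169, -0.002], [0.001, 0.008, -1.0]]
wrist_force: [1.4, -0.3, 0.1]
gripper_width: 0.346
time_s: 16.35
tcp_pos: [0.4527, 0.0993, 0.1601]
ee_rot: [[0.17, -0.985, -0.003], [-0.985, -0.17, 0.001], [-0.001, 0.003, -1.0]]
wrist_force: [0.1, 0.3, -0.1]
gripper_width: 0.349
time_s: 16.6
tcp_pos: [0.4422, 0.1621, 0.1607]
ee_rot: [[0.175, -0.985, -0.001], [-0.985, -0.175, 0.001], [-0.002, 0.001, -1.0]]
wrist_force: [-0.2, -0.8, -0.0]
gripper_width: 0.35
16.6 [0.4422 0.1621 0.1607] yaw -79.91 F [-0.2 -0.8 -0. ] g 0.35
top [306.46689379 237.65325145] 1375 [[34.7, 37.2], [129.8, 37.5], [128.8, -35.7], [34.5, -35.6]]
side [265.54301501 262.03327863] 1927 [[36.6, -38.7], [31.8, 62.9], [131.9, 36.9], [131.8, -55.1]]
```

View pics/sf.png

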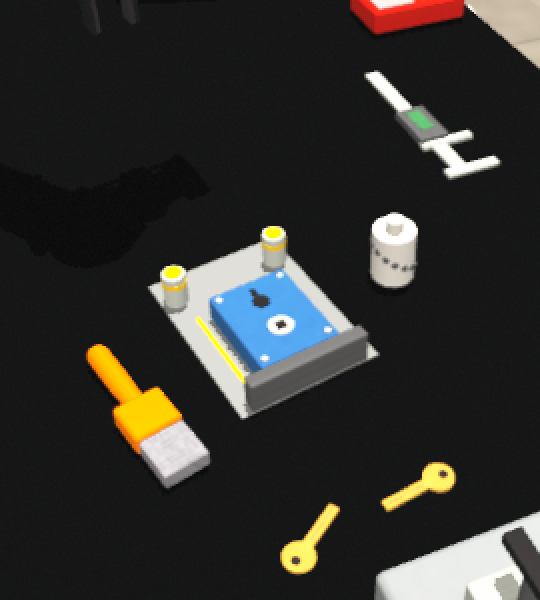

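View pics/tf.png

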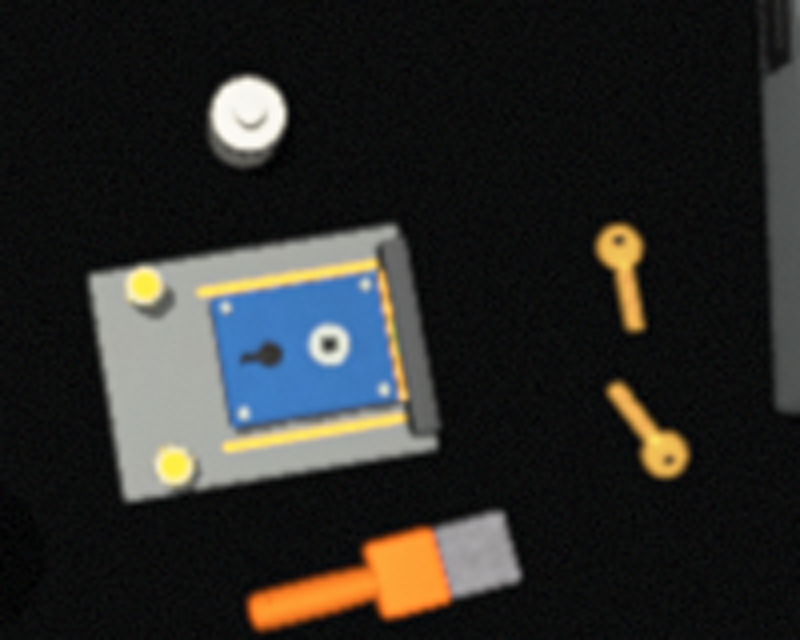

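```bash
python3 -c "
from station import r
print(r.finish_job())"
```

```text
the job is handed in; nothing more can be done
None
```

The lock case is home against the end stop, flat and square, and I handed the job in at about 16.6 s. No verdict came back, so this rests on my own checks.

I pushed it in two stages with the fingertips. First I pushed its far side sideways and turned it about 15° onto the dock's line. Then I pushed its rear face straight between the posts until the force rose from 3 N to 13 N at the stop, with the tool where it should be for home. I then backed off and lifted clear.

**Final checks:**
- **Position:** the top camera puts the rear face 34.6 mm past the posts (35 expected) and the case about 0.8 mm off the centre line. It is square to within about 1°.
- **Other objects:** the key blanks, caliper, cam and brush look undisturbed. I compared them by eye, not by measurement. The gripper passed clear of them.
- **Robot:** it stands clear of everything, with wrist force near zero.

**What disagreed:**
- **Fingertip length:** the tips reached roughly 20 mm less far than the stated 17 mm ahead of the TCP. My first side push therefore passed over the case without touching it. I saw this in the pictures and lowered the tool.
- **Side-camera check:** the last side-camera measurement was unusable because the stop hides the front of the case and the side face counted in the outline. The final numbers come from the top camera only, backed by the contact force and tool position.

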